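# Empty the lathe's finished-parts tray and push the tote to pick-up

## Task

Pull the finished-parts tray under the lathe out to its stop and put all the turned wooden feet from it into the grey tote. Then push the loaded tote across the bench, without picking it up, until it stands wholly inside the blue tape outline, square with it, and push the empty tray fully home. Leave the glue bottle, the brush and the sanding block alone.

Things in the scene. Friction and masses are not known exactly. Their poses are not given: they have to be found in the camera images.
- stand: Fixed grey metal cabinet on the bench under a small cream bench lathe: 260 deep (x) x 300 wide (y) x 95 high, one tray in its front (-x) face, lathe on the rear half of its top. Origin: centre of its underside; -x of its frame is the way the tray pulls out. With the tray shut its front face lies 130 mm from the origin.
- stand_drawer0 (a joint): How far the open-topped finished-parts tray of the cabinet is pulled out, m: 0 = fully home, 0.182 = at its stop. The tray's inside is 215 (x) x 258 (y), floor 22 mm above the bench, side walls up to 71 mm, front panel 15 thick up to 82 mm. Stays where left.
- stand_drawer0_handle (a point): Middle of the tray's straight bar handle: round steel bar 11 mm thick, 120 mm long along the cabinet's y, 35 mm clear (to its axis) of the tray front, about 57 mm above the bench. Moves with the tray.
- tote: Loose grey open tote 200 (x) x 170 (y) x 65 high, walls and floor 8 thick, about 0.5 kg. Origin: centre of its underside, axes along its sides.
- outline: Blue tape rectangle stuck flat on the bench, clear inside 240 (x) x 210 (y), tape 15 wide: the pick-up spot. Origin: its centre; x along the 240 side.
- glue: Bystander: white glue bottle, 56 dia x 150 high, standing. Origin: centre of underside.
- brush: Bystander: bench brush 220 long, lying. Origin: underside, handle along its x.
- sander: Bystander: cork sanding block 100 x 60 x 40. Origin: centre of underside.
- foot1: Finished turned wooden furniture foot, may be absent: square block 36 x 36 x 18 high with a 5 mm neck and a round bun 34 dia on top, 42 high in all, 40 g. Starts standing in the tray. Origin: centre of the block's underside, z towards the bun.
- foot2: Finished turned wooden furniture foot, may be absent: square block 36 x 36 x 18 high with a 5 mm neck and a round bun 34 dia on top, 42 high in all, 40 g. Starts standing in the tray. Origin: centre of the block's underside, z towards the bun.
- foot3: Finished turned wooden furniture foot, may be absent: square block 36 x 36 x 18 high with a 5 mm neck and a round bun 34 dia on top, 42 high in all, 40 g. Starts standing in the tray. Origin: centre of the block's underside, z towards the bun.
- foot4: Finished turned wooden furniture foot, may be absent: square block 36 x 36 x 18 high with a 5 mm neck and a round bun 34 dia on top, 42 high in all, 40 g. Starts standing in the tray. Origin: centre of the block's underside, z towards the bun.
- foot5: Finished turned wooden furniture foot, may be absent: square block 36 x 36 x 18 high with a 5 mm neck and a round bun 34 dia on top, 42 high in all, 40 g. Starts standing in the tray. Origin: centre of the block's underside, z towards the bun.
- foot6: Finished turned wooden furniture foot, may be absent: square block 36 x 36 x 18 high with a 5 mm neck and a round bun 34 dia on top, 42 high in all, 40 g. Starts standing in the tray. Origin: centre of the block's underside, z towards the bun.

How it is judged (in metres and radians):
On the way, in this order (a step that is already met when the one before it is completed fails the run):
1. the tray is pulled out to its stop (value of joint stand_drawer0 above 0.174 m), for 0.2 s.
2. every foot is in the tote (x of foot1 in the frame of tote between -0.094 and 0.094 m and y of foot1 in the frame of tote between -0.079 and 0.079 m and z of foot1 in the frame of tote between 0 and 0.055 m and x of foot2 in the frame of tote between -0.094 and 0.094 m and y of foot2 in the frame of tote between -0.079 and 0.079 m and z of foot2 in the frame of tote between 0 and 0.055 m and x of foot3 in the frame of tote between -0.094 and 0.094 m and y of foot3 in the frame of tote between -0.079 and 0.079 m and z of foot3 in the frame of tote between 0 and 0.055 m and x of foot4 in the frame of tote between -0.094 and 0.094 m and y of foot4 in the frame of tote between -0.079 and 0.079 m and z of foot4 in the frame of tote between 0 and 0.055 m and x of foot5 in the frame of tote between -0.094 and 0.094 m and y of foot5 in the frame of tote between -0.079 and 0.079 m and z of foot5 in the frame of tote between 0 and 0.055 m and x of foot6 in the frame of tote between -0.094 and 0.094 m and y of foot6 in the frame of tote between -0.079 and 0.079 m and z of foot6 in the frame of tote between 0 and 0.055 m), for 0.2 s.
3. then the loaded tote is pushed into the tape outline (all of step 2 and x of tote in the frame of outline between -0.023 and 0.023 m and y of tote in the frame of outline between -0.023 and 0.023 m and angle between the x axis of tote and the x axis of outline, either way round below 0.2 rad and height (world z) of tote below 0.008 m and angle between tote's own z axis and vertical below 0.06 rad), for 0.2 s.
At the end, for the whole second after the job is handed in: Every foot present lies in the tote below its rim; the tote stands flat and at rest inside the tape outline (centre within 23 mm along each side of the outline's centre, sides within 0.2 rad); the tray is home to within 10 mm (all of step 3 and value of joint stand_drawer0 below 0.01 m and linear speed of tote below 0.02 m/s and linear speed of each of foot1, foot2, foot3, foot4, foot5, foot6 below 0.03 m/s); the robot touches nothing.
It fails at once if the tote is picked up (more than 30 mm) or tipped over (height (world z) of tote above 0.03 m or angle between tote's own z axis and vertical above 0.5 rad).
It fails at once if a bystander is moved more than 30 mm (distance of any of glue, brush, sander from where it was at the start of the episode above 0.03 m).
Of foot1, foot2, foot3, foot4, foot5, foot6 only 4 to 6 are there at a start; the rules pass over those that are not, and their reading is None.
At some moment in a run one of tote may be knocked a few centimetres aside while the robot is not near it.
Once in a run the grip may slacken for a moment while it holds something.
It also fails if it takes over 210 s, if anything falls off the work surface, if the arm or the gripper's body presses on something with over 40 N, if the wrist force passes 120 N, or if a joint passes its speed limit or range.

## Robot

A 6-joint arm with a two-finger parallel gripper is mounted at the origin on the work surface. World frame = base frame: x ahead of the robot, y to its left, z up, the work surface at z = 0. Lengths are in m, angles in degrees, forces in N, time in s.
With the tool pointing down it reaches from about 0.3 to 0.75 m from the base axis. Payload 8.5 kg.
Tool frame: the origin (TCP) lies midway between the tips of the shut fingers; the grasp point (between the pads) lies 19 mm behind it (env.grasp_offset is the distance from the TCP to the grasp point, in m); z points along the fingers, y is the line along which they close (so a half turn about z gives the same grasp; the last joint's range is limited). The gripper opens to 85 mm and grips with 20 to 120 N. Pads are 22 mm wide; open, the fingers measure 114 mm over their backs; the gripper's body (76 mm by 85 mm) begins 54 mm behind the grasp point. The pads swing forward as they close: fully open they stand 13 mm farther back than shut.
Start: joints at [60.201, 21.807, 74.336, -0, 83.858, -12.336], TCP at [0.165, 0.525, 0.231] pointing down, gripper open.
Joint ranges: [-178.18, 178.18], [-50.72, 133.34], [12.68, 142.11], [-81.47, 261.47], [9.98, 163.14], [-165.26, 165.26]. Speed limits (degrees/s): [136.94, 136.94, 180, 180, 180, 180].

## Interface

Orientations are given as a 3x3 rotation matrix whose columns are the frame's x, y, z axes.
In Python, from rig import env gives the robot as it stands.
- The arm moves only by the tool servo_tool, never from a script. Its argument "deltas" is text: rows parted by semicolons, each of 7 numbers parted by spaces: the opening, from 0 (shut) to 1 (fully open), then the shift along the tool's x, y, z in mm, then the turn, a rotation vector about the tool's x, y, z in rad. A call has 1 to 8 rows; each row shifts and turns the commanded pose from where the row before left it, along the tool's axes as they then stand; what a row does not reach is not made up. A row lasts 1/12 s, in which the tool goes at most 41.7 mm and 7.16 degrees, less where a joint would pass 70% of its speed; a pose out of reach is approached as far as the arm can. A call is refused whole if a number of a shift passes 41.7 or a number of a turn 0.125, either way. A call with a gripper value outside its range is refused whole. The fingers move at their own pace and stop on an object; "newtons" is the grip in N (left out, the last holds). Time passes only in rows, so rows that do not move let the fingers close. It gives the time, the measured TCP pose, the force, the opening and the grip force at its end, in the units of the state.
- env.observe(): the state, without advancing time (a new reading comes with each control period).
- env.get_image(name): name is "scene" or "top"; returns a dict with "img" (480x640x3 uint8, red, green, blue), "depth" (480x640 float32, m along the optical axis (not along the pixel's ray), 0 where there is no reading), "camera_matrix" (3x3 intrinsics, pixels), "D" ([k1, k2, p1, p2, k3] as OpenCV has them; the pictures are not rectified), "world_to_cam" (4x4, takes a point from world to camera coordinates). Camera axes: x right, y down, z forward; pixel columns grow to the right and rows downward; lengths in m; the calibration is good to about 2 mm. A picture is of the moment at which its call begins.
- env.close_job(): hands the job in; it is judged then, once.
Trained networks look in a picture, given as the dict that the camera call returned (one of the last four; its "shot" number tells which), for a name from the list of things; names that differ only in an ending like _2 or _b are one class to them, and where a whole thing is asked for, a point or a joint stands for the part that bears it (a point fixed in the world has none). Each returns a list of dicts, best first, with "conf" (0 to 1); they miss things now and then, are a little off and sometimes report something else, mostly with a low value. They report only what shows in the picture. A call takes as long as a camera call.
- env.spot_in(name, picture): "bbox" ([centre column, centre row, width, height] in pixels, round what is visible of it).
- env.spot_point(name, picture): "uv" ([column, row] in pixels: a listed point, or the origin of a listed thing).
The state is a dict: "time_s": time; "q": joint angles; "qvel": joint speeds; "joint_efforts": joint torques, N m; "position": TCP position; "tool_rot": TCP orientation; "ft_force": force on the tool from outside, world axes, zero at the start; "wrist_torque": the same for the moment, N m; "grip_width": finger opening in m; "gripper_force": force on a finger pad.
Only numpy, scipy, OpenCV 4.12 (cv2) and the standard library are available. Lean on these libraries where they do the work, as an engineer would, in place of code of your own. Each camera call takes 0.05 s, during which the arm holds its last target. There are 200 camera calls.

## Working session

There is one attempt and no reset: what is moved stays moved. The work goes in short steps, Python scripts to look and compute and a tool call to move; the robot and the scene stay as the last step left them, time stands still between calls to the robot, and variables do not carry over. Pictures are saved under pics/ and viewed, at most 14 in all, crops included, and the job is handed in when it is done.

Besides the shell and the picture viewer there is one more tool, called by a JSON object that holds its "method" and its "body", one argument or row to a line. servo_tool: Moves the arm, as the interface text tells. Its arguments: {"type":"object","properties":{"deltas":{"type":"string"},"newtons":{"type":"number"}},"required":["deltas"]}

```bash
mkdir -p pics; ls
cat > h.py <<'E'
import numpy as np, cv2
from rig import env
def P(pic,uv,z=None,depth=None):
    K=np.array(pic["camera_matrix"]);D=np.array(pic["D"]);T=np.linalg.inv(np.array(pic["world_to_cam"]))
    n=cv2.undistortPoints(np.array(uv,float).reshape(-1,1,2),K,D).reshape(-1,2)
    r=np.c_[n,np.ones(len(n))]; d=r@T[:3,:3].T; o=T[:3,3]
    if z is not None: return o+d*((z-o[2])/d[:,2])[:,None]
    return o+d*np.array(depth,float).reshape(-1,1)
def cloud(pic):
    h,w=pic["depth"].shape; v,u=np.mgrid[:h,:w]
    p=P(pic,np.c_[u.ravel(),v.ravel()],depth=pic["depth"].ravel()).reshape(h,w,3)
    p[pic["depth"]<=0]=np.nan
    return p
def save(pic,n): cv2.imwrite("pics/"+n+".png",cv2.cvtColor(pic["img"],cv2.COLOR_RGB2BGR))
E
python3 - <<'E'
from h import *
np.set_printoptions(precision=3,suppress=True)
for n in("top","scene"):
    p=env.get_image(n); save(p,n+"0"); c=cloud(p)
    print(n,np.linalg.inv(p["world_to_cam"])[:3,3])
    for k in["stand","stand_drawer0_handle","tote","outline","glue","brush","sander","foot1"]:
        for s in env.spot_point(k,p)[:6 if k=="foot1" else 2]:
            u,v=np.array(s["uv"]).round().astype(int)
            print(k,round(s["conf"],2),s["uv"],c[v,u] if 0<=v<480 and 0<=u<640 else "", P(p,s["uv"],z=.057 if "handle" in k else 0)[0])
o=env.observe();print(o)
E
```

```text
pics
top [0.359 0.081 1.436]
stand 0.94 [271.8, 167.1] [0.714 0.197 0.093] [0.739 0.206 0.   ]
stand_drawer0_handle 0.76 [274.5, 231.6] [0.575 0.201 0.001] [0.568 0.195 0.057]
tote 0.61 [421.3, 228.9] [ 0.576 -0.157  0.01 ] [ 0.577 -0.16   0.   ]
tote 0.38 [199.9, 331.0] [0.338 0.375 0.034] [0.337 0.382 0.   ]
glue 0.77 [388.0, 153.3] [ 0.747 -0.075  0.081] [ 0.77  -0.084  0.   ]
brush 0.57 [149.8, 249.5] [0.534 0.503 0.018] [0.537 0.509 0.   ]
sander 0.86 [200.4, 332.3] [0.335 0.373 0.042] [0.334 0.381 0.   ]
scene [0.918 0.442 0.874]
stand 0.6 [291.8, 361.2] [0.78  0.25  0.173] [0.746 0.202 0.   ]
stand 0.54 [189.7, 281.4] [ 0.781 -0.053  0.054] [ 0.773 -0.085  0.   ]
stand_drawer0_handle 0.67 [348.9, 289.7] [0.577 0.2   0.059] [0.576 0.199 0.057]
tote 0.88 [236.9, 208.7] [ 0.575 -0.154  0.007] [ 0.571 -0.16   0.   ]
tote 0.36 [488.4, 283.0] [0.362 0.392 0.04 ] [0.335 0.39  0.   ]
glue 0.94 [193.3, 280.2] [ 0.774 -0.054  0.048] [ 0.765 -0.082  0.   ]
brush 0.84 [485.1, 399.0] [0.559 0.513 0.021] [0.551 0.515 0.   ]
sander 0.79 [490.4, 284.8] [0.364 0.397 0.041] [0.336 0.396 0.   ]
sander 0.36 [487.6, 395.6] [0.55  0.514 0.019] [0.542 0.515 0.   ]
{'time_s': 0.9, 'q': array([ 60.202,  21.804,  74.335,   0.   ,  83.856, -12.335]), 'qvel': array([-0.059, -0.046,  0.058, -0.144, -0.035,  0.02 ]), 'joint_efforts': array([ -0.001, -44.833, -23.145,  -0.   ,   0.001,  -0.   ]), 'position': array([0.165, 0.525, 0.231]), 'tool_rot': array([[-0.954,  0.3  ,  0.   ],
       [ 0.3  ,  0.954,  0.   ],
       [-0.   ,  0.   , -1.   ]]), 'ft_force': array([ 0.373, -0.201,  0.071]), 'wrist_torque': array([0.011, 0.001, 0.033]), 'gripper_force': 0.0, 'grip_width': 0.08547862231273053}
```

View pics/top0.png

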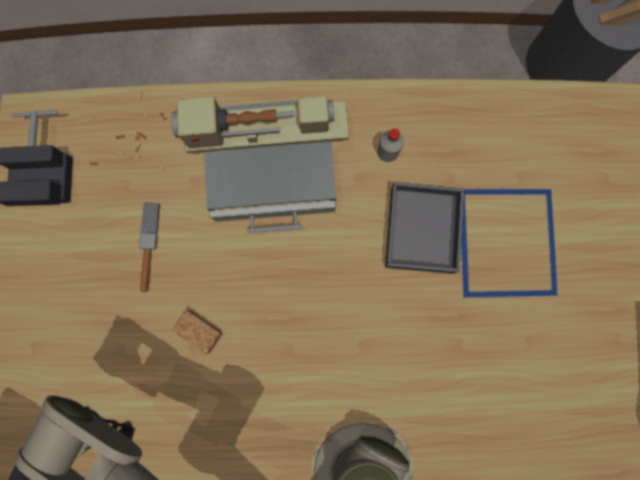

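View pics/scene0.png

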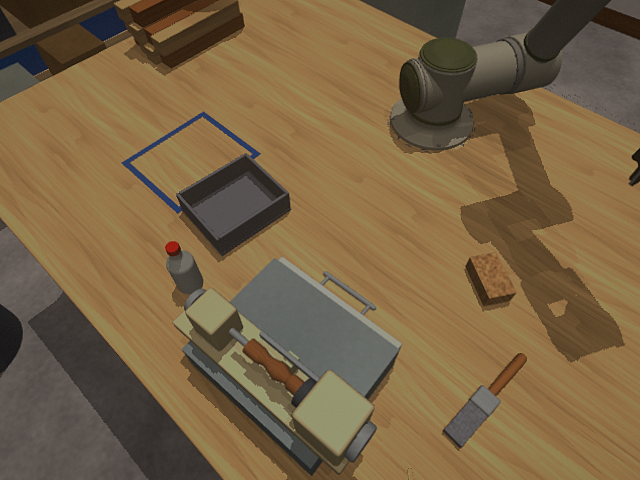

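The top view shows the stand at (270,170) with its handle at (275,227), the tote at (423,228), and the blue outline at (509,243). The glue is at (390,145), the brush at (148,245) and the sander at (197,330). Next I measure poses.

```bash
cat >> h.py <<'E'
def rect(xy):
    (c,s,a)=cv2.minAreaRect(np.float32(xy)*1000); 
    a=(a+45)%90-45
    b=cv2.boxPoints(cv2.minAreaRect(np.float32(xy)*1000))
    return np.round(c,1),np.round(s,1),round(a,2)
def big(m):
    n,l,st,_=cv2.connectedComponentsWithStats(m.astype(np.uint8)); k=1+np.argmax(st[1:,4]); return l==k
def tote(pic,near=None,zlo=.05,zhi=.085):
    c=cloud(pic); m=(c[...,2]>zlo)&(c[...,2]<zhi)&(c[...,0]>.35)&(c[...,0]<.72)&(c[...,1]<0.0)&(c[...,1]>-.62)
    m=big(cv2.dilate(m.astype(np.uint8),np.ones((3,3))))&m
    return rect(c[m][:,:2]),m.sum()
def outline(pic):
    hsv=cv2.cvtColor(pic["img"],cv2.COLOR_RGB2HSV); m=(hsv[...,0]>100)&(hsv[...,0]<130)&(hsv[...,1]>120)
    v,u=np.nonzero(m); w=P(pic,np.c_[u,v],z=0.0); k=(w[:,0]>.3)&(w[:,0]<.75)&(w[:,1]<0)&(w[:,1]>-.7)
    return rect(w[k][:,:2]),k.sum()
E
python3 - <<'E'
from h import *
np.set_printoptions(precision=3,suppress=True)
for n in("top","scene"):
    p=env.get_image(n);print(n,"tote",tote(p),"outline",outline(p))
    c=cloud(p)
    # front edge of stand top
    m=(c[...,2]>.085)&(c[...,2]<.105)&(c[...,0]>.55)&(c[...,0]<.75)&(c[...,1]>.0)&(c[...,1]<.4);print("stand top",rect(c[m][:,:2]),c[m].min(0),c[m].max(0))
    m=(c[...,2]>.04)&(c[...,2]<.075)&(c[...,0]>.5)&(c[...,0]<.605)&(c[...,1]>.1)&(c[...,1]<.3)
    if m.sum()>5: print("handle",m.sum(),rect(c[m][:,:2]),np.median(c[m],0), c[m].min(0),c[m].max(0))
E
```

```text
top tote ((array([ 574.1, -160.6]), array([171.6, 200.6]), -6.26), np.int64(1245)) outline ((array([ 541.9, -376.1]), array([234.1, 262.6]), -0.35), np.int64(1075))
stand top (array([676.1, 223.9]), array([343.7, 147.6]), -0.01) [0.602 0.052 0.085] [0.75  0.396 0.105]
handle 311 (array([586.2, 215.2]), array([165.7,  37.4]), -0.02) [0.577 0.196 0.062] [0.568 0.132 0.041] [0.605 0.298 0.07 ]
scene tote ((array([ 574.3, -158.6]), array([174.9, 200.6]), -6.21), np.int64(1508)) outline ((array([ 542.2, -372.4]), array([236.7, 267.5]), -0.58), np.int64(935))
stand top (array([685.3, 205. ]), array([140.8, 304.9]), 4.72) [0.603 0.051 0.085] [0.75  0.359 0.1  ]
handle 416 (array([587.4, 198.8]), array([ 32. , 128.2]), 3.59) [0.579 0.202 0.061] [0.568 0.134 0.052] [0.604 0.262 0.065]
```

```bash
cat >> h.py <<'E'
def go(x,y,z,yaw=None):
    """tool-axis shift (mm) and turn about tool z (rad) to world target; yaw = heading of tool y (deg), mod 180"""
    o=env.observe(); R=o["tool_rot"]; d=R.T@(np.array([x,y,z])-o["position"])*1000
    cur=np.degrees(np.arctan2(R[1,1],R[0,1])); t=0
    if yaw is not None: t=-np.radians((yaw-cur+90)%180-90)
    print("pos",o["position"].round(4),"yaw",cur.round(2),"tilt",R[:,2].round(3),"| shift at present axes",d.round(1),"turn z",round(t,4))
    if yaw is not None:
        c,s=np.cos(t),np.sin(t); print("   shift in turned axes",(np.array([[c,s,0],[-s,c,0],[0,0,1]])@d).round(1))
E
python3 - <<'E'
from h import *
np.set_printoptions(precision=3,suppress=True)
for n in("top","scene"):
    p=env.get_image(n); c=cloud(p)
    m=(c[...,2]>.048)&(c[...,2]<.07)&(c[...,0]>.55)&(c[...,0]<.59)&(c[...,1]>.1)&(c[...,1]<.3)
    q=c[m]; f=np.polyfit(q[:,1],q[:,0],1); r=np.abs(q[:,0]-np.polyval(f,q[:,1]))<.006; q=q[r]; f=np.polyfit(q[:,1],q[:,0],1)
    print(n,len(q),"handle angle",np.degrees(np.arctan(-f[0])),q.min(0),q.max(0),q.mean(0))
    m=(c[...,2]>.089)&(c[...,2]<.1)&(c[...,0]<.66)&(c[...,0]>.57)&(c[...,1]>.07)&(c[...,1]<.33)
    ys=np.arange(.08,.33,.01); e=[(y,c[m][np.abs(c[m][:,1]-y)<.005][:,0].min()) for y in ys if (np.abs(c[m][:,1]-y)<.005).any()]
    e=np.array(e); f=np.polyfit(e[:,0],e[:,1],1); print("front angle",np.degrees(np.arctan(-f[0])),np.polyval(f,.2))
    print(env.spot_point("outline",p)[:1])
go(.574,.2,.15,4)
E
```

```text
top 252 handle angle 3.3963117570306127 [0.569 0.132 0.055] [0.584 0.259 0.07 ] [0.576 0.195 0.062]
front angle 3.274080604884069 0.6246330295214186
[]
scene 323 handle angle 3.3711103699346348 [0.571 0.134 0.054] [0.587 0.262 0.065] [0.579 0.199 0.061]
front angle 3.7388052413550095 0.628908970633707
[{'uv': [298.0, 364.7], 'conf': 0.25}]
pos [0.165 0.525 0.231] yaw 72.54 tilt [-0.  0. -1.] | shift at present axes [-487.5 -186.9   81.3] turn z 1.1962
   shift in turned axes [-352.4  385.3   81.3]
```

{"method": "servo_tool", "body": {
  "deltas": "0.32 0 0 0 0 0 0.1197;0.32 0 0 0 0 0 0.1197;0.32 0 0 0 0 0 0.1197;0.32 0 0 0 0 0 0.1197;0.32 0 0 0 0 0 0.1197;0.32 0 0 0 0 0 0.1197;0.32 0 0 0 0 0 0.1197;0.32 0 0 0 0 0 0.1197",
  "newtons": 60
}}

```text
time_s: 1.87
position: [0.1651, 0.5246, 0.2313]
tool_rot: [[-0.298, 0.955, 0.0], [0.955, 0.298, 0.0], [0.0, 0.0, -1.0]]
ft_force: [-0.3, 0.5, 0.9]
grip_width: 0.0275
gripper_force: 0.0
```

{"method": "servo_tool", "body": {
  "deltas": "0.32 0 0 0 0 0 0.1197;0.32 0 0 0 0 0 0.1197;0.32 -22 24 5 0 0 0;0.32 -22 24 5 0 0 0;0.32 -22 24 5 0 0 0;0.32 -22 24 5 0 0 0;0.32 -22 24 5 0 0 0;0.32 -22 24 5 0 0 0"
}}

```text
time_s: 2.53
position: [0.3188, 0.4018, 0.2012]
tool_rot: [[-0.069, 0.998, 0.0], [0.998, 0.069, 0.0], [0.0, 0.0, -1.0]]
ft_force: [0.5, 0.2, 1.3]
grip_width: 0.0278
gripper_force: 0.0
```

{"method": "servo_tool", "body": {
  "deltas": "0.32 -22 24 5 0 0 0;0.32 -22 24 5 0 0 0;0.32 -22 24 5 0 0 0;0.32 -22 24 5 0 0 0;0.32 -22 24 5 0 0 0;0.32 -22 24 5 0 0 0;0.32 -22 24 5 0 0 0;0.32 0 0 0 0 0 0"
}}

```text
time_s: 3.2
position: [0.4996, 0.2574, 0.1651]
tool_rot: [[-0.064, 0.998, 0.0], [0.998, 0.064, -0.001], [-0.001, 0.0, -1.0]]
ft_force: [-1.3, -0.2, -0.5]
grip_width: 0.0273
gripper_force: 0.0
```

```bash
python3 -c "
from h import *
go(.577,.197,.038,3.4);print(env.observe()['grip_width'])"
```

```text
pos [0.4996 0.2574 0.1651] yaw 3.69 tilt [ 0.    -0.001 -1.   ] | shift at present axes [-65.1  73.3 127.2] turn z 0.0051
   shift in turned axes [-64.7  73.6 127.2]
0.027341885359754684
```

{"method": "servo_tool", "body": {
  "deltas": "0.32 -22 25 0 0 0 0.005;0.32 -22 25 0 0 0 0;0.32 -21 24 0 0 0 0;0.32 0 0 30 0 0 0;0.32 0 0 25 0 0 0;0.32 0 0 0 0 0 0;0.32 0 0 0 0 0 0;0.32 0 0 0 0 0 0"
}}

```text
time_s: 3.87
position: [0.5746, 0.2013, 0.1129]
tool_rot: [[-0.065, 0.998, 0.002], [0.998, 0.065, 0.0], [0.0, 0.002, -1.0]]
ft_force: [0.7, 0.7, 0.1]
grip_width: 0.0272
gripper_force: 0.0
```

```bash
python3 -c "
from h import *
go(.577,.197,.038,3.4)
p=env.get_image('scene'); save(cv2.resize,'x') if 0 else None
im=p['img'][220:360,270:450]; cv2.imwrite('pics/h1.png',cv2.cvtColor(cv2.resize(im,None,fx=4,fy=4),cv2.COLOR_RGB2BGR))"
```

```text
pos [0.5746 0.2013 0.1129] yaw 3.7 tilt [ 0.002  0.    -1.   ] | shift at present axes [-4.5  2.  74.9] turn z 0.0052
   shift in turned axes [-4.5  2.  74.9]
```

View pics/h1.png

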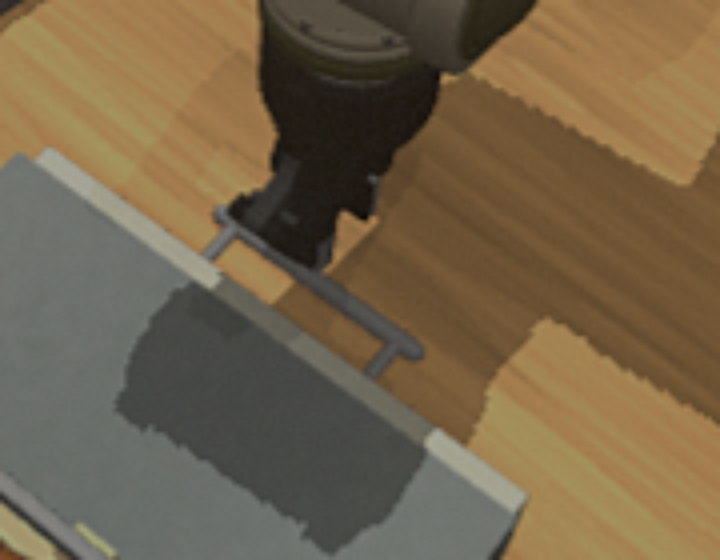

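The crop shows the gripper straddling the handle, which runs from (225,215) to (415,350), still above it. I'll lower it.

{"method": "servo_tool", "body": {
  "deltas": "0.32 -4.5 2 0 0 0 0.005;0.32 0 0 20 0 0 0;0.32 0 0 20 0 0 0;0.32 0 0 20 0 0 0;0.32 0 0 15 0 0 0;0.32 0 0 0 0 0 0;0.32 0 0 0 0 0 0"
}}

```text
time_s: 4.5
position: [0.5796, 0.1966, 0.0403]
tool_rot: [[-0.059, 0.998, 0.01], [0.998, 0.059, 0.001], [0.0, 0.01, -1.0]]
ft_force: [0.7, -0.7, 14.2]
grip_width: 0.0274
gripper_force: 5.9
```

{"method": "servo_tool", "body": {
  "deltas": "0 0 0 0 0 0 0;0 0 0 0 0 0 0;0 0 0 0 0 0 0;0 0 0 0 0 0 0;0 0 0 0 0 0 0;0 0 0 0 0 0 0",
  "newtons": 60
}}

```text
time_s: 5.0
position: [0.5777, 0.1965, 0.0385]
tool_rot: [[-0.059, 0.998, 0.004], [0.998, 0.059, 0.0], [0.0, 0.004, -1.0]]
ft_force: [-1.5, -1.3, 10.7]
grip_width: 0.009
gripper_force: 58.5
```

{"method": "servo_tool", "body": {
  "deltas": "0 0 -8 0 0 0 0;0 0 -18 0 0 0 0;0 0 -18 0 0 0 0;0 0 -18 0 0 0 0;0 0 -18 0 0 0 0;0 0 -18 0 0 0 0;0 0 -18 0 0 0 0;0 0 -18 0 0 0 0"
}}

```text
time_s: 5.67
position: [0.4442, 0.1879, 0.0384]
tool_rot: [[-0.059, 0.998, 0.007], [0.998, 0.059, -0.001], [-0.001, 0.007, -1.0]]
ft_force: [2.1, -7.3, 14.7]
grip_width: 0.0092
gripper_force: 59.9
```

{"method": "servo_tool", "body": {
  "deltas": "0 0 -18 0 0 0 0;0 0 -18 0 0 0 0;0 0 -8 0 0 0 0;0 0 -4 0 0 0 0;0 0 -2 0 0 0 0;0 0 0 0 0 0 0;0 0 0 0 0 0 0"
}}

```text
time_s: 6.25
position: [0.3969, 0.1849, 0.0385]
tool_rot: [[-0.059, 0.998, 0.01], [0.998, 0.059, -0.001], [-0.001, 0.01, -1.0]]
ft_force: [7.2, -9.7, 12.1]
grip_width: 0.0092
gripper_force: 59.8
```

{"method": "servo_tool", "body": {
  "deltas": "0.32 0 0 0 0 0 0;0.32 0 0 0 0 0 0;0.32 0 0 0 0 0 0;0.32 0 0 -20 0 0 0;0.32 0 0 -35 0 0 0;0.5 0 0 -40 0 0 0;0.6 0 0 -40 0 0 0;0.6 -25 0 -30 0 0 0"
}}

```text
time_s: 6.92
position: [0.3939, 0.1625, 0.2043]
tool_rot: [[-0.062, 0.998, 0.002], [0.998, 0.062, 0.001], [0.001, 0.002, -1.0]]
ft_force: [0.1, -0.9, 0.3]
grip_width: 0.0512
gripper_force: 0.0
```

{"method": "servo_tool", "body": {
  "deltas": "0.6 -38 0 0 0 0 0;0.6 -38 0 0 0 0 0;0.6 -38 0 0 0 0 0;0.6 -38 0 0 0 0 0;0.6 -38 0 0 0 0 0;0.6 -38 0 0 0 0 0;0.6 -38 0 0 0 0 0;0.6 0 0 0 0 0 0"
}}

```text
time_s: 7.58
position: [0.4103, -0.1101, 0.2011]
tool_rot: [[-0.054, 0.999, 0.0], [0.999, 0.054, -0.001], [-0.001, -0.0, -1.0]]
ft_force: [0.0, -0.4, -0.7]
grip_width: 0.0513
gripper_force: 0.0
```

Run:
```python
from h import *
np.set_printoptions(precision=3,suppress=True)
print(env.observe()["position"])
for n in("top","scene"):
    p=env.get_image(n); save(p,n+"1"); c=cloud(p); print(tote(p))
    for s in env.spot_point("foot1",p):
        print(round(s["conf"],2),s["uv"],P(p,s["uv"],z=.022)[0])
    for s in env.spot_point("stand_drawer0_handle",p): print("h",s["conf"],P(p,s["uv"],z=.057)[0])
```

```text
[ 0.41  -0.11   0.201]
((array([ 574.3, -160.6]), array([171.7, 199.4]), -5.83), np.int64(1026))
0.75 [280.4, 267.9] [0.485 0.184 0.022]
0.73 [310.5, 235.6] [0.562 0.111 0.022]
0.68 [317.8, 261.5] [0.499 0.095 0.022]
0.52 [239.5, 242.9] [0.547 0.282 0.022]
0.51 [244.4, 266.6] [0.49  0.271 0.022]
h 0.68 [0.4   0.184 0.057]
((array([ 574.1, -157.8]), array([173.6, 201.5]), -6.25), np.int64(1513))
0.97 [404.4, 290.3] [0.483 0.274 0.022]
0.91 [388.9, 314.1] [0.548 0.283 0.022]
0.87 [354.3, 297.7] [0.568 0.208 0.022]
0.82 [318.4, 272.4] [0.575 0.113 0.022]
0.73 [340.1, 247.6] [0.496 0.105 0.022]
0.62 [372.1, 269.2] [0.49  0.192 0.022]
h 0.7 [ 0.782 -0.041  0.057]
h 0.7 [0.568 0.513 0.057]
h 0.57 [0.402 0.187 0.057]
```

View pics/top1.png

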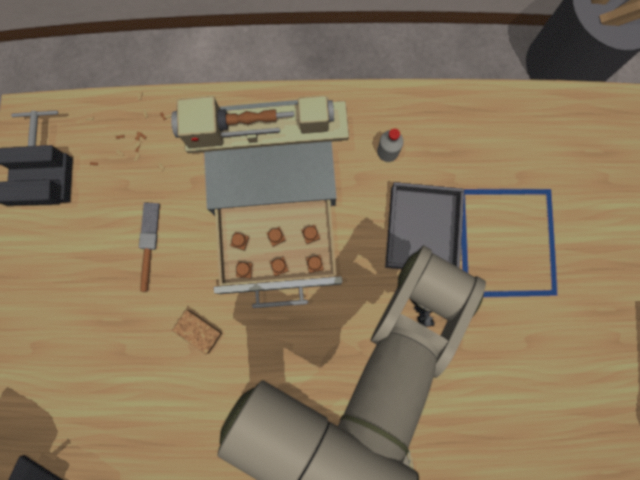

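The top view shows six feet in the tray. Rear row: (239,240), (276,235), (311,233). Front row: (243,269), (279,265), (315,263). I'll fix the bun centres by depth.

```bash
cat >> h.py <<'E'
def feet(pic,lo=.045,hi=.075,box=(.43,.64,.06,.34)):
    c=cloud(pic); out=[]
    hsv=cv2.cvtColor(pic["img"],cv2.COLOR_RGB2HSV)
    m=(c[...,2]>lo)&(c[...,2]<hi)&(c[...,0]>box[0])&(c[...,0]<box[1])&(c[...,1]>box[2])&(c[...,1]<box[3])
    n,l,st,_=cv2.connectedComponentsWithStats(m.astype(np.uint8),connectivity=4)
    for k in range(1,n):
        if 20<st[k,4]<500:
            q=c[l==k]; (cx,r)=cv2.minEnclosingCircle(np.float32(q[:,:2])*1000)
            if r<30: out.append((np.round(cx,1),round(r,1),st[k,4],round(np.percentile(q[:,2],90)*1000,1),hsv[l==k].mean(0).round()))
    return out
E
python3 - <<'E'
from h import *
for n in("top","scene"):
    p=env.get_image(n)
    for f in feet(p): print(n,*f)
p=env.get_image("top"); cv2.imwrite("pics/t2.png",cv2.cvtColor(cv2.resize(p["img"][195:310,200:350],None,fx=5,fy=5,interpolation=cv2.INTER_CUBIC),cv2.COLOR_RGB2BGR))
E
```

```text
top [622.7  69.9] 15.6 28 74.7 [ 20.  80. 141.]
top [572.2  65.3] 16.5 35 73.4 [ 19.  85. 150.]
top [564.6 112.4] 16.9 163 67.6 [ 12. 140. 128.]
top [560.9 196.6] 18.0 166 67.6 [ 12. 138. 128.]
top [549.8 280.6] 17.6 166 67.4 [ 12. 140. 126.]
top [494.4 104.2] 17.5 164 67.3 [ 12. 141. 127.]
top [488.7 188. ] 17.7 167 68.0 [ 12. 140. 128.]
top [479.7 270.9] 18.8 171 67.0 [ 12. 141. 126.]
top [460.7  76.1] 13.9 27 74.5 [ 18.  77. 142.]
top [457.7 119.7] 25.5 40 74.2 [ 18.  77. 146.]
top [455.4 195.5] 23.1 36 73.7 [ 20.  78. 146.]
top [449.7 238.4] 17.6 27 74.4 [ 20.  69. 143.]
scene [495.7 105.5] 16.6 190 65.1 [ 13. 167. 110.]
scene [490.8 189.8] 16.5 207 64.5 [ 13. 166. 111.]
scene [565.9 113.9] 17.3 202 64.7 [ 13. 164. 113.]
scene [482.5 272.5] 17.4 236 64.7 [ 13. 165. 111.]
scene [562.1 197.1] 16.6 222 64.9 [ 13. 162. 113.]
scene [551.5 283.7] 17.6 249 64.7 [ 13. 162. 115.]
```

View pics/t2.png

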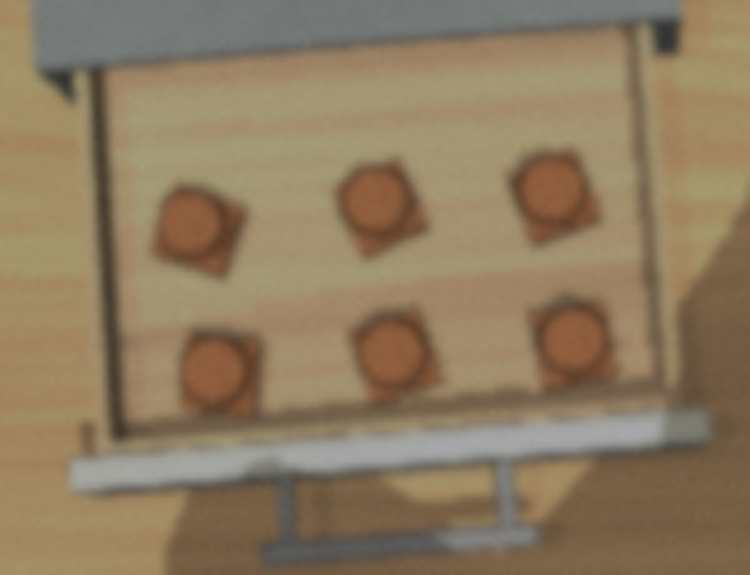

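The crop confirms the six standing feet, clear of the walls. Next I turn the tool so its y axis lies along world y.

{"method": "servo_tool", "body": {
  "deltas": "0.52 0 0 0 0 0 -0.1245;0.52 0 0 0 0 0 -0.1245;0.52 0 0 0 0 0 -0.1245;0.52 0 0 0 0 0 -0.1245;0.52 0 0 0 0 0 -0.1245;0.52 0 0 0 0 0 -0.1245;0.52 0 0 0 0 0 -0.1245;0.52 0 0 0 0 0 -0.1245"
}}

```text
time_s: 8.7
position: [0.4099, -0.1044, 0.2014]
tool_rot: [[-0.873, 0.487, 0.0], [0.487, 0.873, -0.0], [-0.0, 0.0, -1.0]]
ft_force: [0.4, 0.3, 0.1]
grip_width: 0.0446
gripper_force: 0.0
```

{"method": "servo_tool", "body": {
  "deltas": "0.52 0 0 0 0 0 -0.1245;0.52 0 0 0 0 0 -0.1245;0.52 0 0 0 0 0 -0.1245;0.52 0 0 0 0 0 -0.1245;0.52 0 0 0 0 0 0;0.52 0 0 0 0 0 0"
}}

```text
time_s: 9.2
position: [0.4099, -0.1045, 0.2014]
tool_rot: [[-1.0, 0.021, 0.0], [0.021, 1.0, -0.0], [-0.0, -0.0, -1.0]]
ft_force: [-1.3, 0.4, -0.9]
grip_width: 0.0447
gripper_force: 0.0
```

```bash
python3 -c "
from h import *
go(.495,.105,.039,90);print(env.observe()['grip_width'])"
```

```text
pos [ 0.4099 -0.1045  0.2014] yaw 88.81 tilt [ 0. -0. -1.] | shift at present axes [-80.7 211.2 162.4] turn z -0.0208
   shift in turned axes [-85.1 209.5 162.4]
0.04466464115341072
```

{"method": "servo_tool", "body": {
  "deltas": "0.52 0 0 0 0 0 -0.0208;0.52 -14.2 34.9 8.5 0 0 0;0.52 -14.2 34.9 8.5 0 0 0;0.52 -14.2 34.9 8.5 0 0 0;0.52 -14.2 34.9 8.5 0 0 0;0.52 -14.2 34.9 8.5 0 0 0;0.52 -14.1 35 8.5 0 0 0;0.52 0 0 20 0 0 0"
}}

```text
time_s: 9.87
position: [0.4967, 0.1099, 0.1312]
tool_rot: [[-1.0, -0.006, 0.005], [-0.006, 1.0, 0.001], [-0.005, 0.001, -1.0]]
ft_force: [-0.7, 0.0, -0.0]
grip_width: 0.0445
gripper_force: 0.0
```

{"method": "servo_tool", "body": {
  "deltas": "0.52 0 0 20 0 0 0;0.52 0 0 20 0 0 0;0.52 0 0 15 0 0 0;0.52 0 0 0 0 0 0;0.52 0 0 0 0 0 0;0.52 0 0 0 0 0 0"
}}

```text
time_s: 10.37
position: [0.4949, 0.1049, 0.0762]
tool_rot: [[-1.0, -0.002, 0.001], [-0.002, 1.0, -0.0], [-0.001, -0.0, -1.0]]
ft_force: [-0.7, 0.3, -0.5]
grip_width: 0.0446
gripper_force: 0.0
```

```bash
python3 -c "
from h import *
go(.495,.105,.039,90)
p=env.get_image('scene');print(*feet(p),sep='\n')
cv2.imwrite('pics/f1.png',cv2.cvtColor(cv2.resize(p['img'][170:340,270:450],None,fx=4,fy=3.5),cv2.COLOR_RGB2BGR))"
```

```text
pos [0.4949 0.1049 0.0762] yaw 90.13 tilt [ 0.001 -0.    -1.   ] | shift at present axes [-0.1  0.1 37.2] turn z 0.0023
   shift in turned axes [-0.1  0.1 37.2]
(array([463.5,  77.9]), 11.6, np.int32(51), np.float64(70.4), array([ 16., 119.,  72.]))
(array([495.9, 105. ]), 16.1, np.int32(169), np.float64(64.5), array([ 13., 166.,  78.]))
(array([491.2, 190.8]), 16.9, np.int32(207), np.float64(64.7), array([ 13., 166.,  83.]))
(array([565.3, 113.8]), 17.0, np.int32(203), np.float64(64.6), array([ 13., 161.,  84.]))
(array([483. , 272.5]), 17.4, np.int32(235), np.float64(65.1), array([ 13., 167., 113.]))
(array([561.5, 196.4]), 16.7, np.int32(220), np.float64(65.1), array([ 13., 160.,  85.]))
(array([551.7, 283.7]), 17.7, np.int32(249), np.float64(64.9), array([ 13., 163., 118.]))
```

View pics/f1.png

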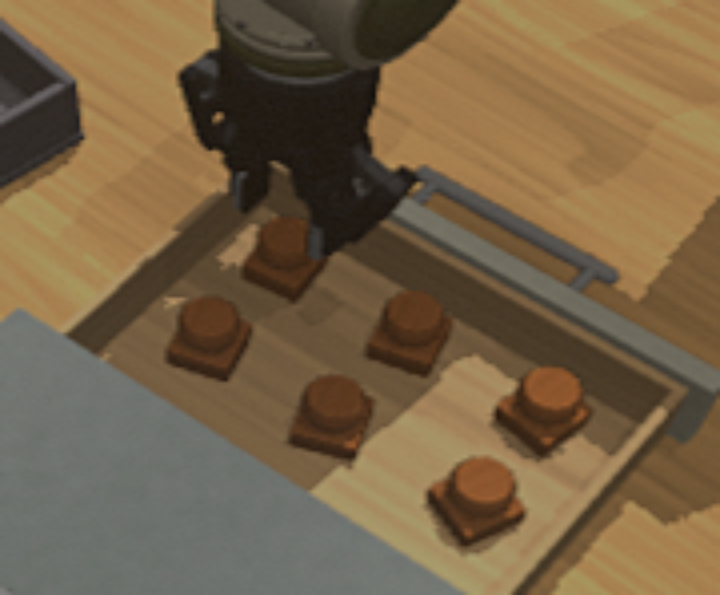

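The fingers straddle the foot at (288,250), and the other feet are standing. I'll lower and grip.

{"method": "servo_tool", "body": {
  "deltas": "0.52 0 0 15 0 0 0;0.52 0 0 12 0 0 0;0.52 0 0 7 0 0 0;0.52 0 0 3 0 0 0;0.52 0 0 0 0 0 0;0.52 0 0 0 0 0 0"
}}

```text
time_s: 10.92
position: [0.4947, 0.1048, 0.0389]
tool_rot: [[-1.0, -0.003, 0.001], [-0.003, 1.0, -0.0], [-0.001, -0.0, -1.0]]
ft_force: [0.2, -0.3, -0.3]
grip_width: 0.0444
gripper_force: 0.0
```

{"method": "servo_tool", "body": {
  "deltas": "0 0 0 0 0 0 0;0 0 0 0 0 0 0;0 0 0 0 0 0 0;0 0 0 0 0 0 0;0 0 0 0 0 0 0",
  "newtons": 60
}}

```text
time_s: 11.33
position: [0.4952, 0.1047, 0.0394]
tool_rot: [[-1.0, -0.003, 0.003], [-0.003, 1.0, -0.0], [-0.003, -0.0, -1.0]]
ft_force: [0.1, -1.7, 6.2]
grip_width: 0.0324
gripper_force: 61.0
```

{"method": "servo_tool", "body": {
  "deltas": "0 0 0 -15 0 0 0;0 0 0 -35 0 0 0;0 0 0 -40 0 0 0;0 0 0 -30 0 0 0;0 0 0 0 0 0 0;0 0 0 0 0 0 0"
}}

```text
time_s: 11.83
position: [0.4949, 0.1049, 0.16]
tool_rot: [[-1.0, -0.003, 0.004], [-0.003, 1.0, -0.0], [-0.004, -0.0, -1.0]]
ft_force: [-0.2, 0.3, -0.4]
grip_width: 0.0324
gripper_force: 60.8
```

```bash
python3 -c "
from h import *
p=env.get_image('scene');print(tote(p));p=env.get_image('top');print(tote(p))
go(.6354,-.131,.16,90)"
```

```text
((array([ 574.4, -159.1]), array([174.9, 200.3]), -6.14), np.int64(1520))
((array([ 574.2, -160.3]), array([171.5, 200.2]), -6.3), np.int64(1257))
pos [0.4938 0.1049 0.1576] yaw 90.17 tilt [-0.001  0.    -1.   ] | shift at present axes [-140.9 -236.3   -2.6] turn z 0.003
   shift in turned axes [-141.6 -235.9   -2.6]
```

{"method": "servo_tool", "body": {
  "deltas": "0 -20.2 -33.7 0 0 0 0;0 -20.2 -33.7 0 0 0 0;0 -20.2 -33.7 0 0 0 0;0 -20.2 -33.7 0 0 0 0;0 -20.2 -33.7 0 0 0 0;0 -20.2 -33.7 0 0 0 0;0 -20.2 -33.7 0 0 0 0;0 0 0 20 0 0 0"
}}

```text
time_s: 12.6
position: [0.6399, -0.1373, 0.139]
tool_rot: [[-1.0, 0.002, 0.006], [0.002, 1.0, -0.004], [-0.006, -0.004, -1.0]]
ft_force: [-0.8, -0.1, -0.3]
grip_width: 0.0322
gripper_force: 60.9
```

{"method": "servo_tool", "body": {
  "deltas": "0 0 0 30 0 0 0;0 0 0 30 0 0 0;0 0 0 25 0 0 0;0 0 0 15 0 0 0;0 0 0 8 0 0 0;0 0 0 0 0 0 0;0 0 0 0 0 0 0"
}}

```text
time_s: 13.18
position: [0.6365, -0.1306, 0.0302]
tool_rot: [[-1.0, -0.003, -0.001], [-0.003, 1.0, 0.0], [0.001, 0.0, -1.0]]
ft_force: [-0.2, -0.1, 0.8]
grip_width: 0.0321
gripper_force: 61.0
```

```bash
python3 -c "
from h import *
go(.6354,-.131,.028,90);o=env.observe();print(o['ft_force'],o['grip_width'],o['gripper_force'])
p=env.get_image('scene');cv2.imwrite('pics/s1.png',cv2.cvtColor(cv2.resize(p['img'][120:280,140:340],None,fx=4,fy=3.7),cv2.COLOR_RGB2BGR))"
```

```text
pos [ 0.6365 -0.1306  0.0302] yaw 90.18 tilt [-0.001  0.    -1.   ] | shift at present axes [ 1.1 -0.4  2.2] turn z 0.0031
   shift in turned axes [ 1.1 -0.4  2.2]
[-0.21039238 -0.06789842  0.77561954] 0.03212173334376051 61.03006909688702
```

View pics/s1.png

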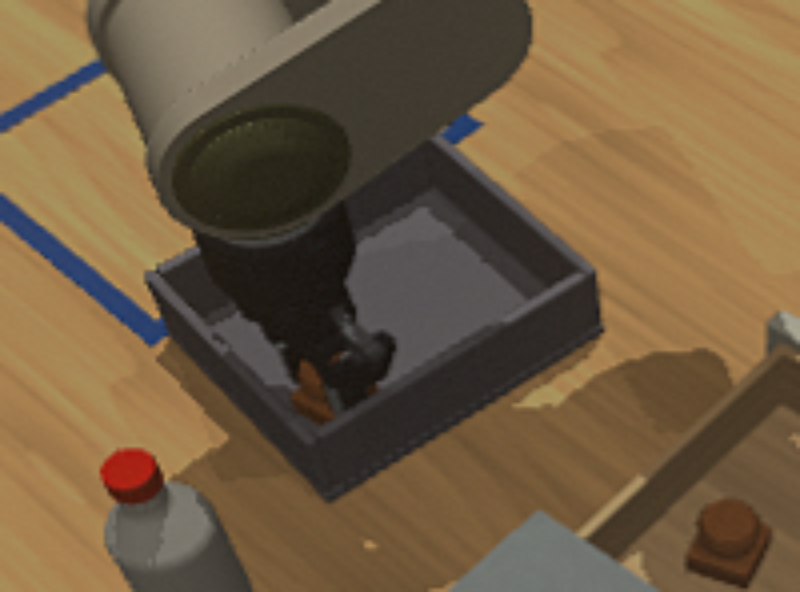

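The foot is inside the tote at (320,390), in the near-left corner, clear of the walls. Releasing, then on to foot B.

{"method": "servo_tool", "body": {
  "deltas": "0 0 0 4 0 0 0;0 0 0 0 0 0 0;0.48 0 0 0 0 0 0;0.48 0 0 0 0 0 0;0.48 0 0 0 0 0 0;0.48 0 0 -20 0 0 0;0.48 0 0 -35 0 0 0;0.48 0 0 -40 0 0 0"
}}

```text
time_s: 13.9
position: [0.6355, -0.1303, 0.1209]
tool_rot: [[-1.0, -0.003, -0.004], [-0.003, 1.0, 0.002], [0.004, 0.002, -1.0]]
ft_force: [1.3, -0.4, 0.7]
grip_width: 0.041
gripper_force: 0.0
```

{"method": "servo_tool", "body": {
  "deltas": "0.52 0 0 -38 0 0 0;0.52 16.2 35.7 0 0 0 0;0.52 16.2 35.7 0 0 0 0;0.52 16.2 35.7 0 0 0 0;0.52 16.2 35.7 0 0 0 0;0.52 16.2 35.7 0 0 0 0;0.52 16.2 35.7 0 0 0 0;0.52 16.2 35.7 0 0 0 0"
}}

```text
time_s: 14.57
position: [0.5213, 0.1204, 0.1597]
tool_rot: [[-1.0, -0.003, 0.001], [-0.003, 1.0, 0.0], [-0.001, 0.0, -1.0]]
ft_force: [0.2, 1.4, -0.1]
grip_width: 0.0445
gripper_force: 0.0
```

{"method": "servo_tool", "body": {
  "deltas": "0.52 16.2 35.7 0 0 0 0;0.52 16.2 35.7 0 0 0 0;0.52 0 0 20 0 0 0;0.52 0 0 25 0 0 0;0.52 0 0 25 0 0 0;0.52 0 0 10 0 0 0;0.52 0 0 0 0 0 0;0.52 0 0 0 0 0 0"
}}

```text
time_s: 15.23
position: [0.4898, 0.1903, 0.0796]
tool_rot: [[-1.0, -0.003, -0.0], [-0.003, 1.0, -0.0], [0.0, -0.0, -1.0]]
ft_force: [0.1, 0.7, 1.0]
grip_width: 0.0449
gripper_force: 0.0
```

```bash
python3 -c "
from h import *
go(.4905,.1895,.039,90);print(env.observe()['grip_width'])
p=env.get_image('scene');print(tote(p),*[f[:4] for f in feet(p)],'in',*[f[:4] for f in feet(p,.03,.053,(.45,.7,-.25,-.07))],sep='\n')"
```

```text
pos [0.4898 0.1903 0.0796] yaw 90.17 tilt [-0. -0. -1.] | shift at present axes [-0.7 -0.8 40.6] turn z 0.003
   shift in turned axes [-0.7 -0.8 40.6]
0.04488609731227171
((array([ 574.2, -158. ]), array([173.4, 201.3]), -6.37), np.int64(1509))
(array([458.1, 171.4]), 15.3, np.int32(89), np.float64(71.0))
(array([490.5, 189.4]), 16.7, np.int32(204), np.float64(64.9))
(array([566., 114.]), 16.5, np.int32(202), np.float64(64.6))
(array([483.6, 272.9]), 17.2, np.int32(236), np.float64(64.7))
(array([561.6, 196.3]), 17.0, np.int32(221), np.float64(64.8))
(array([551.9, 283.9]), 18.0, np.int32(245), np.float64(64.9))
in
(array([ 635.9, -127.4]), 16.8, np.int32(177), np.float64(50.2))
```

{"method": "servo_tool", "body": {
  "deltas": "0.52 -0.7 -0.8 15 0 0 0;0.52 0 0 15 0 0 0;0.52 0 0 7 0 0 0;0.52 0 0 3.5 0 0 0;0.52 0 0 0 0 0 0;0 0 0 0 0 0 0;0 0 0 0 0 0 0;0 0 0 0 0 0 0"
}}

```text
time_s: 15.95
position: [0.4911, 0.1896, 0.0399]
tool_rot: [[-1.0, -0.003, 0.002], [-0.003, 1.0, 0.0], [-0.002, 0.0, -1.0]]
ft_force: [-0.1, 0.2, 5.9]
grip_width: 0.0319
gripper_force: 59.4
```

{"method": "servo_tool", "body": {
  "deltas": "0 0 0 0 0 0 0;0 0 0 0 0 0 0;0 0 0 -20 0 0 0;0 0 0 -35 0 0 0;0 0 0 -40 0 0 0;0 0 0 -26 0 0 0;0 -12.5 -35.5 0 0 0 0;0 -12.5 -35.5 0 0 0 0"
}}

```text
time_s: 16.62
position: [0.516, 0.1189, 0.1621]
tool_rot: [[-1.0, -0.007, 0.004], [-0.007, 1.0, 0.0], [-0.004, 0.0, -1.0]]
ft_force: [0.3, -0.1, -0.5]
grip_width: 0.0321
gripper_force: 59.6
```

{"method": "servo_tool", "body": {
  "deltas": "0 -12.5 -35.5 0 0 0 0;0 -12.5 -35.5 0 0 0 0;0 -12.5 -35.5 0 0 0 0;0 -12.5 -35.5 0 0 0 0;0 -12.5 -35.5 0 0 0 0;0 -12.5 -35.5 0 0 0 0;0 0 0 0 0 0 0;0 0 0 0 0 0 0"
}}

```text
time_s: 17.28
position: [0.5913, -0.0959, 0.1595]
tool_rot: [[-1.0, -0.0, -0.0], [-0.0, 1.0, 0.0], [0.0, 0.0, -1.0]]
ft_force: [-1.0, 0.9, -1.2]
grip_width: 0.0323
gripper_force: 59.7
```

```bash
python3 -c "
from h import *
p=env.get_image('scene');print(tote(p));p=env.get_image('top');print(tote(p))
go(.628,-.2006,.026,90);print(env.observe()['grip_width'])"
```

```text
((array([ 574.1, -158.2]), array([173.7, 201.2]), -6.25), np.int64(1309))
((array([ 548.8, -237.4]), array([ 63.8, 198.5]), -26.01), np.int64(428))
pos [ 0.5909 -0.0935  0.1598] yaw 90.19 tilt [-0.001  0.001 -1.   ] | shift at present axes [ -36.9 -107.3  133.7] turn z 0.0033
   shift in turned axes [ -37.2 -107.1  133.7]
0.0321419450106841
```

{"method": "servo_tool", "body": {
  "deltas": "0 -12.4 -35.7 0 0 0 0;0 -12.4 -35.7 0 0 0 0;0 -12.4 -35.7 0 0 0 0;0 0 0 25 0 0 0;0 0 0 30 0 0 0;0 0 0 30 0 0 0;0 0 0 25 0 0 0;0 0 0 14 0 0 0"
}}

```text
time_s: 18.05
position: [0.6276, -0.1988, 0.0329]
tool_rot: [[-1.0, -0.005, -0.004], [-0.005, 1.0, 0.002], [0.004, 0.002, -1.0]]
ft_force: [-0.4, -0.6, -0.7]
grip_width: 0.0322
gripper_force: 59.7
```

{"method": "servo_tool", "body": {
  "deltas": "0 0 0 6 0 0 0;0 0 0 3 0 0 0;0 0 0 0 0 0 0;0.48 0 0 0 0 0 0;0.48 0 0 0 0 0 0;0.48 0 0 0 0 0 0;0.48 0 0 -20 0 0 0;0.48 0 0 -35 0 0 0"
}}

```text
time_s: 18.72
position: [0.6272, -0.2005, 0.0794]
tool_rot: [[-1.0, -0.003, -0.006], [-0.003, 1.0, 0.003], [0.006, 0.003, -1.0]]
ft_force: [-0.3, 0.1, -0.1]
grip_width: 0.041
gripper_force: 0.0
```

{"method": "servo_tool", "body": {
  "deltas": "0.52 0 0 -40 0 0 0;0.52 0 0 -38 0 0 0;0.52 11.2 36.4 0 0 0 0;0.52 11.2 36.4 0 0 0 0;0.52 11.2 36.4 0 0 0 0;0.52 11.2 36.4 0 0 0 0;0.52 11.2 36.4 0 0 0 0;0.52 11.2 36.4 0 0 0 0"
}}

```text
time_s: 19.38
position: [0.5602, 0.0185, 0.1606]
tool_rot: [[-1.0, -0.003, 0.001], [-0.003, 1.0, -0.0], [-0.001, -0.0, -1.0]]
ft_force: [0.2, 0.3, 0.8]
grip_width: 0.0442
gripper_force: 0.0
```

{"method": "servo_tool", "body": {
  "deltas": "0.52 11.2 36.4 0 0 0 0;0.52 11.2 36.4 0 0 0 0;0.52 11.2 36.4 0 0 0 0;0.52 11.2 36.4 0 0 0 0;0.52 11.2 36.4 0 0 0 0;0.52 11.2 36.4 0 0 0 0;0.52 11.2 36.4 0 0 0 0;0.52 0 0 20 0 0 0"
}}

```text
time_s: 20.05
position: [0.4811, 0.2773, 0.1434]
tool_rot: [[-1.0, -0.008, 0.007], [-0.008, 1.0, 0.004], [-0.007, 0.004, -1.0]]
ft_force: [0.4, 0.0, -0.0]
grip_width: 0.0442
gripper_force: 0.0
```

{"method": "servo_tool", "body": {
  "deltas": "0.52 0 0 25 0 0 0;0.52 0 0 25 0 0 0;0.52 0 0 10 0 0 0;0.52 0 0 0 0 0 0;0.52 0 0 0 0 0 0"
}}

```text
time_s: 20.47
position: [0.4822, 0.2715, 0.0806]
tool_rot: [[-1.0, -0.003, 0.001], [-0.003, 1.0, 0.0], [-0.001, 0.0, -1.0]]
ft_force: [0.6, -0.7, 0.4]
grip_width: 0.0448
gripper_force: 0.0
```

```bash
python3 -c "
from h import *
go(.482,.272,.039,90);print(env.observe()['grip_width'])
p=env.get_image('scene');print(tote(p),*[f[:4] for f in feet(p)],'in',*[f[:4] for f in feet(p,.03,.053,(.45,.7,-.25,-.07))],sep='\n')"
```

```text
pos [0.4822 0.2715 0.0806] yaw 90.15 tilt [ 0.001  0.    -1.   ] | shift at present axes [ 0.3  0.5 41.6] turn z 0.0027
   shift in turned axes [ 0.3  0.5 41.6]
0.044824628642126205
((array([ 574.7, -158.5]), array([173.3, 200.3]), -6.14), np.int64(1506))
(array([566.2, 113.5]), 17.0, np.int32(204), np.float64(64.8))
(array([448.7, 260.8]), 19.7, np.int32(161), np.float64(72.7))
(array([482.8, 272.5]), 17.4, np.int32(236), np.float64(64.9))
(array([562.5, 197. ]), 16.9, np.int32(219), np.float64(64.6))
(array([552.1, 283.8]), 17.7, np.int32(244), np.float64(64.9))
in
(array([ 627.4, -197.8]), 17.6, np.int32(168), np.float64(50.3))
(array([ 636. , -127.5]), 16.8, np.int32(177), np.float64(50.4))
```

{"method": "servo_tool", "body": {
  "deltas": "0.52 0.3 0.5 15 0 0 0;0.52 0 0 15 0 0 0;0.52 0 0 8 0 0 0;0.52 0 0 3.5 0 0 0;0.52 0 0 0 0 0 0;0 0 0 0 0 0 0;0 0 0 0 0 0 0;0 0 0 0 0 0 0"
}}

```text
time_s: 21.18
position: [0.4822, 0.2722, 0.0395]
tool_rot: [[-1.0, -0.003, 0.002], [-0.003, 1.0, 0.001], [-0.002, 0.001, -1.0]]
ft_force: [1.1, -0.1, 5.2]
grip_width: 0.032
gripper_force: 60.4
```

{"method": "servo_tool", "body": {
  "deltas": "0 0 0 0 0 0 0;0 0 0 0 0 0 0;0 0 0 -20 0 0 0;0 0 0 -35 0 0 0;0 0 0 -40 0 0 0;0 0 0 -26 0 0 0;0 -8.7 -36 0 0 0 0;0 -8.7 -36 0 0 0 0"
}}

```text
time_s: 21.85
position: [0.4994, 0.2005, 0.1614]
tool_rot: [[-1.0, -0.007, 0.004], [-0.007, 1.0, 0.001], [-0.004, 0.001, -1.0]]
ft_force: [0.8, -0.5, -1.4]
grip_width: 0.0324
gripper_force: 60.0
```

{"method": "servo_tool", "body": {
  "deltas": "0 -8.7 -36 0 0 0 0;0 -8.7 -36 0 0 0 0;0 -8.7 -36 0 0 0 0;0 -8.7 -36 0 0 0 0;0 -8.7 -36 0 0 0 0;0 -8.7 -36 0 0 0 0;0 0 0 0 0 0 0;0 0 0 0 0 0 0"
}}

```text
time_s: 22.52
position: [0.5521, -0.0173, 0.1593]
tool_rot: [[-1.0, 0.0, -0.0], [0.0, 1.0, 0.0], [0.0, 0.0, -1.0]]
ft_force: [-0.2, 0.5, -0.2]
grip_width: 0.0322
gripper_force: 60.1
```

```bash
python3 -c "
from h import *
p=env.get_image('scene');print(tote(p))
go(.578,-.1247,.026,90);print(env.observe()['grip_width'])"
```

```text
((array([ 575.2, -158.3]), array([172.5, 199.6]), -6.07), np.int64(1171))
pos [ 0.5517 -0.016   0.1593] yaw 90.1 tilt [-0.  0. -1.] | shift at present axes [ -26.1 -108.8  133.3] turn z 0.0018
   shift in turned axes [ -26.3 -108.8  133.3]
0.03244975194989715
```

{"method": "servo_tool", "body": {
  "deltas": "0 -8.7 -36.3 0 0 0 0;0 -8.7 -36.3 0 0 0 0;0 -8.7 -36.3 0 0 0 0;0 0 0 25 0 0 0;0 0 0 30 0 0 0;0 0 0 30 0 0 0;0 0 0 25 0 0 0;0 0 0 14 0 0 0"
}}

```text
time_s: 23.23
position: [0.5771, -0.1224, 0.0327]
tool_rot: [[-1.0, -0.005, -0.004], [-0.005, 1.0, 0.002], [0.004, 0.002, -1.0]]
ft_force: [-0.6, -0.5, -0.0]
grip_width: 0.0322
gripper_force: 60.1
```

{"method": "servo_tool", "body": {
  "deltas": "0 0 0 6 0 0 0;0 0 0 3 0 0 0;0 0 0 0 0 0 0;0.48 0 0 0 0 0 0;0.48 0 0 0 0 0 0;0.48 0 0 0 0 0 0;0.48 0 0 -20 0 0 0;0.48 0 0 -35 0 0 0"
}}

```text
time_s: 23.9
position: [0.5768, -0.124, 0.0795]
tool_rot: [[-1.0, -0.003, -0.006], [-0.003, 1.0, 0.003], [0.006, 0.003, -1.0]]
ft_force: [0.5, -0.0, 0.1]
grip_width: 0.0415
gripper_force: 0.0
```

{"method": "servo_tool", "body": {
  "deltas": "0.52 0 0 -40 0 0 0;0.52 0 0 -38 0 0 0;0.52 1.8 34 0 0 0 0;0.52 1.8 34 0 0 0 0;0.52 1.8 34 0 0 0 0;0.52 1.8 34 0 0 0 0;0.52 1.8 34 0 0 0 0;0.52 1.8 34 0 0 0 0"
}}

```text
time_s: 24.57
position: [0.5666, 0.081, 0.1601]
tool_rot: [[-1.0, -0.003, 0.001], [-0.003, 1.0, -0.0], [-0.001, -0.0, -1.0]]
ft_force: [1.5, -0.0, 0.0]
grip_width: 0.0443
gripper_force: 0.0
```

{"method": "servo_tool", "body": {
  "deltas": "0.52 1.8 34 0 0 0 0;0.52 0 0 20 0 0 0;0.52 0 0 25 0 0 0;0.52 0 0 25 0 0 0;0.52 0 0 10 0 0 0;0.52 0 0 0 0 0 0;0.52 0 0 0 0 0 0"
}}

```text
time_s: 25.15
position: [0.5655, 0.1132, 0.0801]
tool_rot: [[-1.0, -0.003, 0.001], [-0.003, 1.0, 0.0], [-0.001, 0.0, -1.0]]
ft_force: [1.2, 0.5, -0.1]
grip_width: 0.0442
gripper_force: 0.0
```

```bash
python3 -c "
from h import *
go(.5655,.113,.039,90);print(env.observe()['grip_width'])
p=env.get_image('scene');print(tote(p),*[f[:4] for f in feet(p)],'in',*[f[:4] for f in feet(p,.03,.053,(.45,.7,-.25,-.07))],sep='\n')"
```

```text
pos [0.5655 0.1132 0.0801] yaw 90.15 tilt [ 0.001  0.    -1.   ] | shift at present axes [-0.  -0.2 41.1] turn z 0.0027
   shift in turned axes [-0.  -0.2 41.1]
0.04418086827040023
((array([ 574.6, -158.3]), array([173.5, 201.6]), -5.71), np.int64(1513))
(array([567.5, 114.4]), 16.5, np.int32(172), np.float64(64.6))
(array([562.3, 196.9]), 16.9, np.int32(221), np.float64(64.6))
(array([551.4, 283.6]), 17.8, np.int32(247), np.float64(65.0))
in
(array([ 629. , -197.3]), 16.7, np.int32(168), np.float64(50.3))
(array([ 580.7, -120.9]), 16.8, np.int32(172), np.float64(50.4))
(array([ 636.6, -127.7]), 16.8, np.int32(175), np.float64(49.9))
```

{"method": "servo_tool", "body": {
  "deltas": "0.52 0 0 15 0 0 0;0.52 0 0 15 0 0 0;0.52 0 0 7.5 0 0 0;0.52 0 0 3.5 0 0 0;0.52 0 0 0 0 0 0;0 0 0 0 0 0 0;0 0 0 0 0 0 0;0 0 0 0 0 0 0"
}}

```text
time_s: 25.87
position: [0.5658, 0.1134, 0.0395]
tool_rot: [[-1.0, -0.003, 0.002], [-0.003, 1.0, -0.0], [-0.002, -0.0, -1.0]]
ft_force: [-0.3, -0.6, 5.1]
grip_width: 0.0321
gripper_force: 60.0
```

{"method": "servo_tool", "body": {
  "deltas": "0 0 0 0 0 0 0;0 0 0 0 0 0 0;0 0 0 -20 0 0 0;0 0 0 -35 0 0 0;0 0 0 -40 0 0 0;0 0 0 -26 0 0 0;0 -0.5 -34 0 0 0 0;0 -0.5 -34 0 0 0 0"
}}

```text
time_s: 26.53
position: [0.5667, 0.0458, 0.1616]
tool_rot: [[-1.0, -0.006, 0.004], [-0.006, 1.0, -0.0], [-0.004, -0.0, -1.0]]
ft_force: [0.2, -1.5, -1.1]
grip_width: 0.0325
gripper_force: 59.7
```

{"method": "servo_tool", "body": {
  "deltas": "0 -0.5 -34 0 0 0 0;0 -0.5 -34 0 0 0 0;0 0 0 0 0 0 0;0 0 0 0 0 0 0"
}}

```text
time_s: 26.87
position: [0.5674, -0.0241, 0.1594]
tool_rot: [[-1.0, -0.0, -0.0], [-0.0, 1.0, 0.0], [0.0, 0.0, -1.0]]
ft_force: [-0.6, 0.0, -0.4]
grip_width: 0.0323
gripper_force: 59.7
```

```bash
python3 -c "
from h import *
p=env.get_image('scene');print(tote(p))
go(.5702,-.1943,.026,90);print(env.observe()['grip_width'])"
```

```text
((array([ 584.8, -159.2]), array([173.1, 179.9]), -6.47), np.int64(1072))
pos [ 0.5673 -0.0228  0.1594] yaw 90.11 tilt [-0.  0. -1.] | shift at present axes [  -2.6 -171.5  133.4] turn z 0.0019
   shift in turned axes [  -2.9 -171.5  133.4]
0.032204843735435314
```

{"method": "servo_tool", "body": {
  "deltas": "0 -0.6 -34.3 0 0 0 0;0 -0.6 -34.3 0 0 0 0;0 -0.6 -34.3 0 0 0 0;0 -0.6 -34.3 0 0 0 0;0 -0.6 -34.3 0 0 0 0;0 0 0 25 0 0 0;0 0 0 30 0 0 0;0 0 0 30 0 0 0"
}}

```text
time_s: 27.58
position: [0.5714, -0.1934, 0.0738]
tool_rot: [[-1.0, -0.004, 0.001], [-0.004, 1.0, -0.0], [-0.001, -0.001, -1.0]]
ft_force: [-0.4, 0.4, -0.8]
grip_width: 0.0322
gripper_force: 59.8
```

{"method": "servo_tool", "body": {
  "deltas": "0 0 0 25 0 0 0;0 0 0 14 0 0 0;0 0 0 6 0 0 0;0 0 0 3 0 0 0;0 0 0 0 0 0 0;0.48 0 0 0 0 0 0;0.48 0 0 0 0 0 0;0.48 0 0 0 0 0 0"
}}

```text
time_s: 28.25
position: [0.5714, -0.1942, 0.0273]
tool_rot: [[-1.0, -0.003, 0.002], [-0.003, 1.0, -0.001], [-0.002, -0.001, -1.0]]
ft_force: [0.8, -0.2, -0.0]
grip_width: 0.0411
gripper_force: 0.0
```

{"method": "servo_tool", "body": {
  "deltas": "0.48 0 0 -20 0 0 0;0.48 0 0 -35 0 0 0;0.52 0 0 -40 0 0 0;0.52 0 0 -38 0 0 0;0.52 0.9 39.1 0 0 0 0;0.52 0.9 39.1 0 0 0 0;0.52 0.9 39.1 0 0 0 0;0.52 0.9 39.1 0 0 0 0"
}}

```text
time_s: 28.92
position: [0.5666, -0.0363, 0.1602]
tool_rot: [[-1.0, -0.002, 0.001], [-0.002, 1.0, -0.0], [-0.001, -0.0, -1.0]]
ft_force: [0.3, 0.2, 0.1]
grip_width: 0.0446
gripper_force: 0.0
```

{"method": "servo_tool", "body": {
  "deltas": "0.52 0.9 39.1 0 0 0 0;0.52 0.9 39.1 0 0 0 0;0.52 0.9 39.1 0 0 0 0;0.52 0.9 39.1 0 0 0 0;0.52 0.9 39.1 0 0 0 0;0.52 0.9 39.1 0 0 0 0;0.52 0 0 20 0 0 0;0.52 0 0 25 0 0 0"
}}

```text
time_s: 29.58
position: [0.5614, 0.1994, 0.116]
tool_rot: [[-1.0, -0.007, 0.006], [-0.007, 1.0, 0.001], [-0.006, 0.001, -1.0]]
ft_force: [0.9, -0.7, -0.7]
grip_width: 0.0445
gripper_force: 0.0
```

{"method": "servo_tool", "body": {
  "deltas": "0.52 0 0 25 0 0 0;0.52 0 0 10 0 0 0;0.52 0 0 0 0 0 0;0.52 0 0 0 0 0 0"
}}

```text
time_s: 29.92
position: [0.5612, 0.1968, 0.0802]
tool_rot: [[-1.0, -0.003, 0.001], [-0.003, 1.0, 0.0], [-0.001, 0.0, -1.0]]
ft_force: [0.9, 0.6, 1.0]
grip_width: 0.0443
gripper_force: 0.0
```

```bash
python3 -c "
from h import *
go(.5615,.1965,.039,90);print(env.observe()['grip_width'])
p=env.get_image('scene');print(tote(p),*[f[:4] for f in feet(p)],'in',*[f[:4] for f in feet(p,.03,.053,(.45,.7,-.25,-.07))],sep='\n')"
```

```text
pos [0.5612 0.1968 0.0802] yaw 90.15 tilt [ 0.001  0.    -1.   ] | shift at present axes [-0.3 -0.3 41.2] turn z 0.0027
   shift in turned axes [-0.3 -0.3 41.2]
0.044305302127670095
((array([ 575. , -157.4]), array([173. , 201.1]), -5.42), np.int64(1507))
(array([562.8, 196.1]), 16.9, np.int32(212), np.float64(64.9))
(array([551.8, 283.9]), 17.9, np.int32(246), np.float64(64.9))
in
(array([ 572.1, -191.4]), 16.8, np.int32(162), np.float64(50.1))
(array([ 628.4, -197.1]), 16.5, np.int32(169), np.float64(50.2))
(array([ 580.6, -120.8]), 17.1, np.int32(172), np.float64(50.2))
(array([ 636.2, -127.8]), 17.2, np.int32(178), np.float64(50.6))
```

{"method": "servo_tool", "body": {
  "deltas": "0.52 -0.3 -0.3 15 0 0 0;0.52 0 0 15 0 0 0;0.52 0 0 7.5 0 0 0;0.52 0 0 3.5 0 0 0;0.52 0 0 0 0 0 0;0 0 0 0 0 0 0;0 0 0 0 0 0 0;0 0 0 0 0 0 0"
}}

```text
time_s: 30.63
position: [0.5619, 0.1967, 0.0396]
tool_rot: [[-1.0, -0.003, 0.003], [-0.003, 1.0, 0.0], [-0.003, 0.0, -1.0]]
ft_force: [-0.2, -0.8, 5.5]
grip_width: 0.032
gripper_force: 59.7
```

{"method": "servo_tool", "body": {
  "deltas": "0 0 0 0 0 0 0;0 0 0 0 0 0 0;0 0 0 -20 0 0 0;0 0 0 -35 0 0 0;0 0 0 -40 0 0 0;0 0 0 -26 0 0 0;0 4.6 -35 0 0 0 0;0 4.6 -35 0 0 0 0"
}}

```text
time_s: 31.3
position: [0.5524, 0.1269, 0.1612]
tool_rot: [[-1.0, -0.006, 0.004], [-0.006, 1.0, 0.0], [-0.004, 0.0, -1.0]]
ft_force: [0.6, -0.6, -0.8]
grip_width: 0.0323
gripper_force: 59.6
```

{"method": "servo_tool", "body": {
  "deltas": "0 4.6 -35 0 0 0 0;0 4.6 -35 0 0 0 0;0 4.6 -35 0 0 0 0;0 4.6 -35 0 0 0 0;0 0 0 0 0 0 0;0 0 0 0 0 0 0"
}}

```text
time_s: 31.8
position: [0.5339, -0.015, 0.1595]
tool_rot: [[-1.0, 0.0, 0.0], [0.0, 1.0, 0.0], [-0.0, 0.0, -1.0]]
ft_force: [0.5, 0.7, -0.1]
grip_width: 0.0325
gripper_force: 59.7
```

```bash
python3 -c "
from h import *
p=env.get_image('scene');print(tote(p))
go(.52,-.1184,.026,90);print(env.observe()['grip_width'])"
```

```text
((array([ 574.3, -158.4]), array([173. , 200.9]), -5.95), np.int64(1360))
pos [ 0.534  -0.0138  0.1595] yaw 90.09 tilt [ 0.  0. -1.] | shift at present axes [  14.2 -104.6  133.4] turn z 0.0016
   shift in turned axes [  14.  -104.6  133.4]
0.03212243031656288
```

{"method": "servo_tool", "body": {
  "deltas": "0 4.7 -34.9 0 0 0 0;0 4.7 -34.9 0 0 0 0;0 4.7 -34.9 0 0 0 0;0 0 0 25 0 0 0;0 0 0 30 0 0 0;0 0 0 30 0 0 0;0 0 0 25 0 0 0;0 0 0 14 0 0 0"
}}

```text
time_s: 32.52
position: [0.5196, -0.1164, 0.0327]
tool_rot: [[-1.0, -0.005, -0.003], [-0.005, 1.0, 0.002], [0.003, 0.002, -1.0]]
ft_force: [-1.0, -0.4, -0.1]
grip_width: 0.0321
gripper_force: 59.8
```

{"method": "servo_tool", "body": {
  "deltas": "0 0 0 6 0 0 0;0 0 0 3 0 0 0;0 0 0 0 0 0 0;0.48 0 0 0 0 0 0;0.48 0 0 0 0 0 0;0.48 0 0 0 0 0 0;0.48 0 0 -20 0 0 0;0.48 0 0 -35 0 0 0"
}}

```text
time_s: 33.18
position: [0.5188, -0.1177, 0.0798]
tool_rot: [[-1.0, -0.003, -0.005], [-0.003, 1.0, 0.003], [0.005, 0.003, -1.0]]
ft_force: [0.1, -0.5, 0.2]
grip_width: 0.041
gripper_force: 0.0
```

{"method": "servo_tool", "body": {
  "deltas": "0.52 0 0 -40 0 0 0;0.52 0 0 -38 0 0 0;0.52 -2.8 36.5 0 0 0 0;0.52 -2.8 36.5 0 0 0 0;0.52 -2.8 36.5 0 0 0 0;0.52 -2.8 36.5 0 0 0 0;0.52 -2.8 36.5 0 0 0 0;0.52 -2.8 36.5 0 0 0 0"
}}

```text
time_s: 33.85
position: [0.5363, 0.1026, 0.1601]
tool_rot: [[-1.0, -0.003, 0.001], [-0.003, 1.0, -0.0], [-0.001, -0.0, -1.0]]
ft_force: [0.5, 0.5, -0.3]
grip_width: 0.0444
gripper_force: 0.0
```

{"method": "servo_tool", "body": {
  "deltas": "0.52 -2.8 36.5 0 0 0 0;0.52 -2.8 36.5 0 0 0 0;0.52 -2.8 36.5 0 0 0 0;0.52 -2.8 36.5 0 0 0 0;0.52 -2.8 36.5 0 0 0 0;0.52 0 0 20 0 0 0;0.52 0 0 25 0 0 0;0.52 0 0 25 0 0 0"
}}

```text
time_s: 34.52
position: [0.55, 0.2842, 0.0893]
tool_rot: [[-1.0, -0.004, 0.002], [-0.004, 1.0, 0.001], [-0.002, 0.001, -1.0]]
ft_force: [-0.1, 0.3, -0.0]
grip_width: 0.0444
gripper_force: 0.0
```

{"method": "servo_tool", "body": {
  "deltas": "0.52 0 0 10 0 0 0;0.52 0 0 0 0 0 0;0.52 0 0 0 0 0 0"
}}

```text
time_s: 34.77
position: [0.5503, 0.2833, 0.0802]
tool_rot: [[-1.0, -0.003, 0.001], [-0.003, 1.0, 0.0], [-0.001, 0.0, -1.0]]
ft_force: [0.9, 0.4, 1.3]
grip_width: 0.0444
gripper_force: 0.0
```

```bash
python3 -c "
from h import *
go(.5512,.283,.039,90);print(env.observe()['grip_width'])
p=env.get_image('scene');print(tote(p),*[f[:4] for f in feet(p)],'in',*[f[:4] for f in feet(p,.03,.053,(.45,.7,-.25,-.07))],sep='\n')"
```

```text
pos [0.5503 0.2833 0.0802] yaw 90.16 tilt [ 0.001  0.    -1.   ] | shift at present axes [-0.8 -0.3 41.2] turn z 0.0028
   shift in turned axes [-0.8 -0.3 41.2]
0.044355809110555575
((array([ 574.6, -158. ]), array([172.5, 200.5]), -6.01), np.int64(1530))
(array([453.3, 317.1]), 28.9, np.int32(254), np.float64(73.5))
(array([553.2, 283.8]), 17.3, np.int32(243), np.float64(64.9))
in
(array([ 572.9, -190.5]), 16.6, np.int32(161), np.float64(50.0))
(array([ 521.7, -115.2]), 16.8, np.int32(162), np.float64(50.1))
(array([ 628.5, -197.1]), 16.9, np.int32(166), np.float64(50.3))
(array([ 580.8, -121.4]), 17.3, np.int32(173), np.float64(50.4))
(array([ 636.1, -127.8]), 17.2, np.int32(179), np.float64(50.5))
```

{"method": "servo_tool", "body": {
  "deltas": "0.52 -0.8 -0.3 15 0 0 0;0.52 0 0 15 0 0 0;0.52 0 0 7.5 0 0 0;0.52 0 0 3.5 0 0 0;0.52 0 0 0 0 0 0;0 0 0 0 0 0 0;0 0 0 0 0 0 0;0 0 0 0 0 0 0"
}}

```text
time_s: 35.48
position: [0.5515, 0.2832, 0.0396]
tool_rot: [[-1.0, -0.003, 0.002], [-0.003, 1.0, 0.001], [-0.002, 0.001, -1.0]]
ft_force: [0.1, 0.3, 5.7]
grip_width: 0.0321
gripper_force: 59.5
```

{"method": "servo_tool", "body": {
  "deltas": "0 0 0 0 0 0 0;0 0 0 0 0 0 0;0 0 0 -20 0 0 0;0 0 0 -35 0 0 0;0 0 0 -40 0 0 0;0 0 0 -26 0 0 0;0 3 -36.2 0 0 0 0;0 3 -36.2 0 0 0 0"
}}

```text
time_s: 36.15
position: [0.5451, 0.211, 0.1612]
tool_rot: [[-1.0, -0.006, 0.004], [-0.006, 1.0, 0.001], [-0.004, 0.001, -1.0]]
ft_force: [1.2, -0.6, -2.3]
grip_width: 0.0324
gripper_force: 59.6
```

{"method": "servo_tool", "body": {
  "deltas": "0 3 -36.2 0 0 0 0;0 3 -36.2 0 0 0 0;0 3 -36.2 0 0 0 0;0 3 -36.2 0 0 0 0;0 3 -36.2 0 0 0 0;0 3 -36.2 0 0 0 0;0 0 0 0 0 0 0;0 0 0 0 0 0 0"
}}

```text
time_s: 36.82
position: [0.5274, -0.0082, 0.1595]
tool_rot: [[-1.0, 0.0, -0.0], [0.0, 1.0, 0.0], [0.0, 0.0, -1.0]]
ft_force: [0.2, 0.3, 0.4]
grip_width: 0.0324
gripper_force: 59.7
```

```bash
python3 -c "
from h import *
p=env.get_image('scene');print(tote(p))
go(.5126,-.188,.026,90);print(env.observe()['grip_width'])"
```

```text
((array([ 575. , -157.8]), array([173.5, 200. ]), -6.17), np.int64(1428))
pos [ 0.5275 -0.0069  0.1595] yaw 90.09 tilt [ 0.  0. -1.] | shift at present axes [  15.2 -181.1  133.4] turn z 0.0016
   shift in turned axes [  14.9 -181.1  133.4]
0.0319279091578881
```

{"method": "servo_tool", "body": {
  "deltas": "0 3 -36.2 0 0 0 0;0 3 -36.2 0 0 0 0;0 3 -36.2 0 0 0 0;0 3 -36.2 0 0 0 0;0 3 -36.2 0 0 0 0;0 0 0 25 0 0 0;0 0 0 30 0 0 0;0 0 0 30 0 0 0"
}}

```text
time_s: 37.53
position: [0.5137, -0.187, 0.0737]
tool_rot: [[-1.0, -0.004, 0.002], [-0.004, 1.0, -0.001], [-0.002, -0.001, -1.0]]
ft_force: [0.1, -0.2, -1.1]
grip_width: 0.0326
gripper_force: 59.8
```

{"method": "servo_tool", "body": {
  "deltas": "0 0 0 25 0 0 0;0 0 0 14 0 0 0;0 0 0 6 0 0 0;0 0 0 3 0 0 0;0 0 0 0 0 0 0;0.48 0 0 0 0 0 0;0.48 0 0 0 0 0 0;0.48 0 0 0 0 0 0"
}}

```text
time_s: 38.2
position: [0.5136, -0.1878, 0.0272]
tool_rot: [[-1.0, -0.003, 0.002], [-0.003, 1.0, -0.001], [-0.002, -0.001, -1.0]]
ft_force: [-0.4, 0.3, 0.1]
grip_width: 0.041
gripper_force: 0.0
```

{"method": "servo_tool", "body": {
  "deltas": "0.48 0 0 -20 0 0 0;0.48 0 0 -35 0 0 0;0.48 0 0 -40 0 0 0;0.48 0 0 -38 0 0 0;0.7 -18.3 34.3 0 0 0 0;1 -18.3 34.3 0 0 0 0;1 -18.3 34.3 0 0 0 0;1 -18.3 34.3 0 0 0 0"
}}

```text
time_s: 38.87
position: [0.5865, -0.0488, 0.1603]
tool_rot: [[-1.0, -0.002, 0.001], [-0.002, 1.0, -0.0], [-0.001, -0.0, -1.0]]
ft_force: [0.3, -0.6, -0.5]
grip_width: 0.085
gripper_force: 0.0
```

{"method": "servo_tool", "body": {
  "deltas": "1 0 0 0 0 0 0.12;1 0 0 0 0 0 0.12;1 0 0 0 0 0 0.12;1 0 0 0 0 0 0.12;1 0 0 0 0 0 0.12;1 0 0 0 0 0 0.12;1 0 0 0 0 0 0.12"
}}

```text
time_s: 39.45
position: [0.5859, -0.0503, 0.1599]
tool_rot: [[-0.665, 0.747, 0.001], [0.747, 0.665, -0.0], [-0.001, 0.0, -1.0]]
ft_force: [0.4, 0.3, -0.5]
grip_width: 0.0852
gripper_force: 0.0
```

{"method": "servo_tool", "body": {
  "deltas": "1 0 0 0 0 0 0.12;1 0 0 0 0 0 0.12;1 0 0 0 0 0 0.12;1 0 0 0 0 0 0.12;1 0 0 0 0 0 0.12;1 0 0 0 0 0 0.12;1 0 0 0 0 0 0.12;1 0 0 0 0 0 0"
}}

```text
time_s: 40.12
position: [0.5859, -0.0503, 0.1598]
tool_rot: [[0.11, 0.994, 0.001], [0.994, -0.11, -0.0], [-0.0, 0.001, -1.0]]
ft_force: [0.5, 0.8, 0.9]
grip_width: 0.0851
gripper_force: 0.0
```

Run:
```python
from h import *
p=env.get_image('scene');t=tote(p);print(t,outline(p),*[f[:4] for f in feet(p,.03,.053,(.45,.7,-.25,-.07))],sep='\n')
p=env.get_image('top');print(tote(p))
go(.586,-.051,.015,-6.1);print(env.observe()['grip_width'])
```

```text
((array([ 574.2, -158. ]), array([172.9, 201.4]), -6.08), np.int64(1160))
((array([ 542.2, -372.3]), array([236.7, 267.4]), -0.68), np.int64(706))
(array([ 514.9, -177.5]), 14.9, np.int32(66), np.float64(48.8))
(array([ 521.9, -114.9]), 16.8, np.int32(163), np.float64(50.2))
(array([ 628.5, -197.2]), 16.3, np.int32(167), np.float64(49.9))
(array([ 580.4, -121.4]), 16.8, np.int32(164), np.float64(50.4))
(array([ 634.6, -128.3]), 17.8, np.int32(179), np.float64(50.5))
((array([ 570.7, -194.3]), array([102.5, 201.2]), -6.15), np.int64(636))
pos [ 0.5859 -0.0503  0.1597] yaw -5.87 tilt [ 0.001 -0.    -1.   ] | shift at present axes [ -0.7   0.  144.7] turn z 0.004
   shift in turned axes [ -0.7   0.  144.7]
0.08552663608702676
```

{"method": "servo_tool", "body": {
  "deltas": "1 0 0 38 0 0 0;1 0 0 38 0 0 0;1 0 0 38 0 0 0;1 0 0 22 0 0 0;1 0 0 8.5 0 0 0;1 0 0 0 0 0 0;1 0 0 0 0 0 0"
}}

```text
time_s: 40.8
position: [0.5867, -0.0505, 0.0159]
tool_rot: [[0.105, 0.995, 0.002], [0.995, -0.105, -0.0], [-0.0, 0.002, -1.0]]
ft_force: [-0.8, 0.1, 0.3]
grip_width: 0.0855
gripper_force: 0.0
```

{"method": "servo_tool", "body": {
  "deltas": "1 -4 0 0 0 0 0;1 -4 0 0 0 0 0;1 -3 0 0 0 0 0;1 -2 0 0 0 0 0;1 -2 0 0 0 0 0;1 -2 0 0 0 0 0;1 -4 0 0 0 0 0;1 -6 -0.7 0 0 0 -0.003"
}}

```text
time_s: 41.47
position: [0.5828, -0.0761, 0.0154]
tool_rot: [[0.102, 0.995, 0.001], [0.995, -0.102, 0.001], [0.001, 0.001, -1.0]]
ft_force: [0.8, 5.8, 4.9]
grip_width: 0.0853
gripper_force: 3.0
```

Run:
```python
from h import *
p=env.get_image('scene');t=tote(p);print(t)
go(.543,-.278,.015,-.6);o=env.observe();print(o['ft_force'])
```

```text
((array([ 607.8, -161.8]), array([197.1, 133.7]), -6.2), np.int64(818))
pos [ 0.5826 -0.0774  0.0154] yaw -5.89 tilt [ 0.001  0.    -1.   ] | shift at present axes [-2.036e+02 -1.880e+01  2.000e-01] turn z -0.0923
   shift in turned axes [-2.01e+02 -3.75e+01  2.00e-01]
[0.63899494 3.24239824 2.84975946]
```

{"method": "servo_tool", "body": {
  "deltas": "1 -9 -0.9 0 0 0 -0.004;1 -9 -0.9 0 0 0 -0.004;1 -9 -1 0 0 0 -0.004;1 -9 -1 0 0 0 -0.004;1 -9 -1 0 0 0 -0.004;1 -9 -1 0 0 0 -0.004;1 -9 -1.1 0 0 0 -0.004;1 -9 -1.1 0 0 0 -0.004"
}}

```text
time_s: 42.18
position: [0.5682, -0.1477, 0.0153]
tool_rot: [[0.071, 0.997, 0.001], [0.997, -0.071, 0.001], [0.001, 0.001, -1.0]]
ft_force: [0.9, 5.8, 4.5]
grip_width: 0.0854
gripper_force: 3.1
```

{"method": "servo_tool", "body": {
  "deltas": "1 -9 -1.2 0 0 0 -0.004;1 -9 -1.2 0 0 0 -0.004;1 -9 -1.3 0 0 0 -0.004;1 -9 -1.3 0 0 0 -0.004;1 -9 -1.4 0 0 0 -0.004;1 -9 -1.4 0 0 0 -0.004;1 -6 -1 0 0 0 -0.003;1 0 0 0 0 0 0"
}}

```text
time_s: 42.85
position: [0.5555, -0.2082, 0.015]
tool_rot: [[0.045, 0.999, 0.0], [0.999, -0.045, -0.0], [-0.0, 0.0, -1.0]]
ft_force: [0.5, 0.5, 0.4]
grip_width: 0.0855
gripper_force: 0.0
```

Run:
```python
from h import *
p=env.get_image('scene');save(p,'sc3');t=tote(p);print(t)
go(.543,-.278,.015,-.6);o=env.observe();print(o['ft_force'])
```

```text
((array([ 551.7, -290. ]), array([198.4, 200.7]), -2.64), np.int64(977))
pos [ 0.5555 -0.2079  0.0148] yaw -2.57 tilt [-0. -0. -1.] | shift at present axes [-70.6  -9.3  -0.2] turn z -0.0344
   shift in turned axes [-70.2 -11.7  -0.2]
[ 0.17240461 -0.08925008 -0.89782391]
```

View pics/sc3.png

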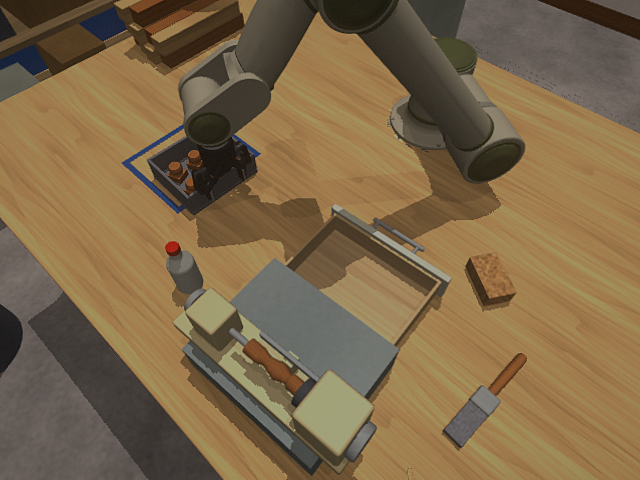

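The scene view shows the tote at (203,175), partly inside the tape and square with the gripper, with the feet standing in it. I'll continue the push.

{"method": "servo_tool", "body": {
  "deltas": "1 -5 -0.8 0 0 0 -0.004;1 -8 -1.2 0 0 0 -0.004;1 -8 -1.2 0 0 0 -0.004;1 -8 -1.2 0 0 0 -0.004;1 -8 -1.2 0 0 0 -0.004;1 -8 -1.2 0 0 0 -0.004;1 -8 -1.2 0 0 0 -0.004;1 -6 -1 0 0 0 -0.003"
}}

```text
time_s: 43.57
position: [0.5445, -0.2671, 0.0147]
tool_rot: [[0.013, 1.0, -0.0], [1.0, -0.013, 0.0], [0.0, -0.0, -1.0]]
ft_force: [0.1, 3.9, 1.2]
grip_width: 0.0848
gripper_force: 2.1
```

{"method": "servo_tool", "body": {
  "deltas": "1 -4 -0.6 0 0 0 -0.002;1 -3 -0.4 0 0 0 0;1 0 0 0 0 0 0;1 8 0 0 0 0 0;1 12 0 0 0 0 0;1 20 0 -20 0 0 0;1 20 0 -30 0 0 0;1 20 0 -30 0 0 0"
}}

```text
time_s: 44.23
position: [0.5441, -0.1909, 0.0952]
tool_rot: [[0.011, 1.0, -0.002], [1.0, -0.011, 0.001], [0.001, -0.002, -1.0]]
ft_force: [0.2, 0.3, 0.3]
grip_width: 0.0852
gripper_force: 0.0
```

{"method": "servo_tool", "body": {
  "deltas": "0.5 30 0 -20 0 0 0;0.32 38 0 -10 0 0 0;0.32 38 0 0 0 0 0;0.32 38 0 0 0 0 0;0.32 38 0 0 0 0 0;0.32 38 0 0 0 0 0"
}}

```text
time_s: 44.73
position: [0.5463, 0.0297, 0.1251]
tool_rot: [[0.01, 1.0, 0.0], [1.0, -0.01, -0.0], [-0.0, 0.0, -1.0]]
ft_force: [0.4, 0.1, -0.7]
grip_width: 0.0276
gripper_force: 0.0
```

Run:
```python
from h import *
print(env.observe()['position'])
for n in('scene','top'):
    p=env.get_image(n);print(tote(p),outline(p));print(*[f[:4] for f in feet(p,.03,.056,(.4,.7,-.48,-.27))],sep='\n')
    save(p,n+'4')
```

```text
[0.54630108 0.02972536 0.12506677]
((array([ 543.5, -367.9]), array([175.5, 201.7]), -0.66), np.int64(1319)) ((array([ 542.2, -372.5]), array([237.5, 267.4]), -0.57), np.int64(864))
(array([ 488.1, -397.2]), 17.3, np.int32(133), np.float64(48.8))
(array([ 543.2, -398.2]), 16.8, np.int32(141), np.float64(49.0))
(array([ 486.6, -328.8]), 16.3, np.int32(136), np.float64(49.2))
(array([ 600.2, -399.4]), 17.1, np.int32(147), np.float64(49.5))
(array([ 545.7, -329.2]), 17.0, np.int32(140), np.float64(49.2))
(array([ 601.3, -329.6]), 16.5, np.int32(149), np.float64(49.5))
((array([ 542. , -369.9]), array([174.3, 201.4]), -0.53), np.int64(1260)) ((array([ 541.9, -376.5]), array([233.4, 262.6]), -0.36), np.int64(1196))
(array([ 602.2, -403.8]), 19.8, np.int32(155), np.float64(53.8))
(array([ 599.3, -333.8]), 17.4, np.int32(151), np.float64(53.9))
(array([ 545. , -333.9]), 18.6, np.int32(163), np.float64(52.8))
(array([ 541.6, -402.4]), 16.4, np.int32(143), np.float64(53.4))
(array([ 485.5, -401.6]), 18.0, np.int32(164), np.float64(53.7))
(array([ 484.5, -331.8]), 18.3, np.int32(158), np.float64(53.3))
```

View pics/top4.png

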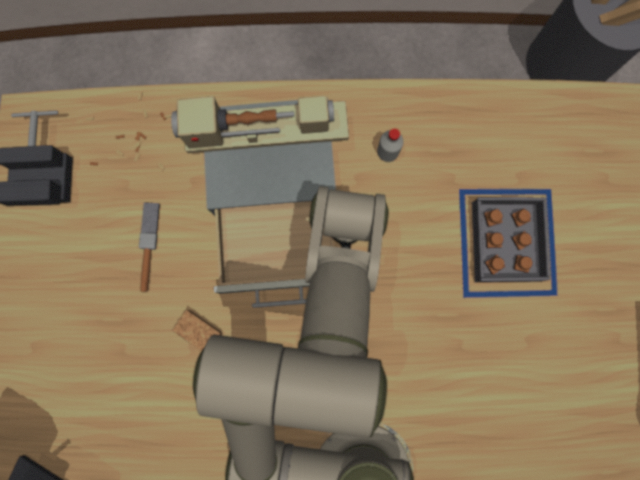

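The top view shows the tote at (509,240) square inside the tape, with six feet standing in it. Next is the tray: close the fingers and push the handle bar from outside.

{"method": "servo_tool", "body": {
  "deltas": "0 21.5 -28.2 -3.5 0 0 0;0 21.5 -28.2 -3.5 0 0 0;0 21.5 -28.2 -3.5 0 0 0;0 21.5 -28.2 -3.5 0 0 0;0 21.5 -28.2 -3.5 0 0 0;0 21.5 -28.2 -3.5 0 0 0;0 21.5 -28.2 -3.5 0 0 0;0 0 0 0 0 0 -0.07"
}}

```text
time_s: 45.5
position: [0.3463, 0.1819, 0.1497]
tool_rot: [[-0.062, 0.998, -0.001], [0.998, 0.062, 0.0], [0.0, -0.001, -1.0]]
ft_force: [0.1, -0.2, -0.4]
grip_width: 0.0003
gripper_force: 0.0
```

{"method": "servo_tool", "body": {
  "deltas": "0 0 0 0 0 0 0;0 0 0 0 0 0 0"
}}

```text
time_s: 45.67
position: [0.3515, 0.1797, 0.1495]
tool_rot: [[-0.058, 0.998, 0.001], [0.998, 0.058, -0.0], [-0.0, 0.001, -1.0]]
ft_force: [0.4, 0.2, 0.0]
grip_width: -0.0001
gripper_force: 0.0
```

Run:
```python
from h import *
go(.35,.182,.04,3.4)
```

```text
pos [0.3515 0.1797 0.1495] yaw 3.32 tilt [ 0.001 -0.    -1.   ] | shift at present axes [  2.4  -1.5 109.5] turn z -0.0014
   shift in turned axes [  2.4  -1.5 109.5]
```

{"method": "servo_tool", "body": {
  "deltas": "0 2 0 30 0 0 0;0 0 0 35 0 0 0;0 0 0 30 0 0 0;0 0 0 15 0 0 0;0 0 8 0 0 0 0;0 0 7 0 0 0 0;0 0 5 0 0 0 0;0 0 8 0 0 0 0"
}}

```text
time_s: 46.33
position: [0.3808, 0.1832, 0.0404]
tool_rot: [[-0.058, 0.998, 0.002], [0.998, 0.058, 0.0], [0.0, 0.002, -1.0]]
ft_force: [-0.8, 1.1, -0.3]
grip_width: 0.0001
gripper_force: 0.0
```

{"method": "servo_tool", "body": {
  "deltas": "0 0 15 0 0 0 0;0 0 18 0 0 0 0;0 0 18 0 0 0 0;0 0 18 0 0 0 0;0 0 18 0 0 0 0;0 0 18 0 0 0 0;0 0 18 0 0 0 0;0 0 15 0 0 0 0"
}}

```text
time_s: 47.0
position: [0.5188, 0.1915, 0.0404]
tool_rot: [[-0.058, 0.998, 0.002], [0.998, 0.058, 0.0], [0.0, 0.002, -1.0]]
ft_force: [-2.0, 1.3, 0.5]
grip_width: 0.0
gripper_force: 0.8
```

{"method": "servo_tool", "body": {
  "deltas": "0 0 12 0 0 0 0;0 0 8 0 0 0 0;0 0 6 0 0 0 0;0 0 4 0 0 0 0;0 0 2 0 0 0 0;0 0 0 0 0 0 0"
}}

```text
time_s: 47.5
position: [0.5492, 0.1932, 0.0395]
tool_rot: [[-0.059, 0.998, 0.001], [0.998, 0.059, 0.0], [-0.0, 0.001, -1.0]]
ft_force: [-1.1, 0.4, -0.6]
grip_width: 0.0002
gripper_force: 0.0
```

{"method": "servo_tool", "body": {
  "deltas": "0 0 3 0 0 0 0;0 0 3 0 0 0 0;0 0 2 0 0 0 0;0 0 1 0 0 0 0;0 0 0 0 0 0 0"
}}

```text
time_s: 47.92
position: [0.5582, 0.1938, 0.0393]
tool_rot: [[-0.059, 0.998, 0.0], [0.998, 0.059, 0.0], [0.0, 0.0, -1.0]]
ft_force: [0.2, -0.8, 0.6]
grip_width: -0.0002
gripper_force: 0.0
```

Run:
```python
from h import *
p=env.get_image('scene'); c=cloud(p)
for s in env.spot_point("stand_drawer0_handle",p): print("h",s["conf"],P(p,s["uv"],z=.057)[0])
m=(c[...,2]>.048)&(c[...,2]<.066)&(c[...,0]>.55)&(c[...,0]<.59)&((np.abs(c[...,1]-.145)<.012)|(np.abs(c[...,1]-.25)<.01))
print(m.sum(),np.median(c[m],0)); print(tote(p))
```

```text
h 0.6 [0.57734365 0.19343204 0.057     ]
134 [0.58110833 0.24234883 0.06055116]
((array([ 542.7, -366.4]), array([201.8, 176.2]), 0.04), np.int64(1320))
```

{"method": "servo_tool", "body": {
  "deltas": "0 0 2 0 0 0 0;0 0 2 0 0 0 0;0 0 0 0 0 0 0"
}}

```text
time_s: 48.27
position: [0.5593, 0.1939, 0.0392]
tool_rot: [[-0.059, 0.998, -0.007], [0.998, 0.059, -0.001], [-0.0, -0.007, -1.0]]
ft_force: [-13.1, -1.7, 8.6]
grip_width: -0.0001
gripper_force: 6.5
```

{"method": "servo_tool", "body": {
  "deltas": "0 0 1.5 0 0 0 0;0 0 1.5 0 0 0 0;0 0 0 0 0 0 0"
}}

```text
time_s: 48.52
position: [0.5594, 0.1939, 0.0391]
tool_rot: [[-0.06, 0.998, -0.013], [0.998, 0.06, -0.002], [-0.001, -0.014, -1.0]]
ft_force: [-23.9, -3.9, 16.3]
grip_width: -0.0001
gripper_force: 12.7
```

The force rises and the position holds, so the tray is fully home. Backing off and doing a final check.

{"method": "servo_tool", "body": {
  "deltas": "0 0 -8 0 0 0 0;0 0 -20 0 0 0 0;0 0 -20 0 0 0 0;0 0 -20 -30 0 0 0;0 0 -10 -38 0 0 0;0 0 -10 -38 0 0 0;0 0 0 -38 0 0 0;0 0 0 0 0 0 0"
}}

```text
time_s: 49.18
position: [0.4795, 0.1896, 0.1905]
tool_rot: [[-0.059, 0.998, 0.013], [0.998, 0.059, 0.002], [0.001, 0.013, -1.0]]
ft_force: [0.8, 0.6, 0.5]
grip_width: 0.0
gripper_force: 0.0
```

{"method": "servo_tool", "body": {
  "deltas": "0 0 0 0 0 0 0;0 0 0 0 0 0 0;0 0 0 0 0 0 0;0 0 0 0 0 0 0"
}}

```text
time_s: 49.52
position: [0.4767, 0.1889, 0.1819]
tool_rot: [[-0.059, 0.998, -0.003], [0.998, 0.059, -0.0], [-0.0, -0.003, -1.0]]
ft_force: [-0.0, -0.3, 0.3]
grip_width: -0.0003
gripper_force: 0.0
```

Run:
```python
from h import *
o=env.observe();print(o['position'],o['ft_force'],o['qvel'])
for n in('scene','top'):
    p=env.get_image(n);print(tote(p),outline(p));print(*[f[:4] for f in feet(p,.03,.056,(.4,.7,-.48,-.27))],sep='\n')
    for s in env.spot_point("stand_drawer0_handle",p)[:2]: print("h",s["conf"],P(p,s["uv"],z=.057)[0])
    for k in("glue","brush","sander"): print(k,[np.round(s["uv"]) for s in env.spot_point(k,p)[:1]])
    save(p,n+'5')
```

```text
[0.47672876 0.18888647 0.18193043] [-0.04320034 -0.27742678  0.32029058] [ 0.01008759 -0.0172783  -0.34992378  0.04145593  0.15744849 -0.02873813]
((array([ 543. , -366.6]), array([177.5, 201.7]), -0.33), np.int64(1310)) ((array([ 542.2, -372.3]), array([237.1, 267.4]), -0.57), np.int64(864))
(array([ 487.4, -396.9]), 16.3, np.int32(133), np.float64(49.2))
(array([ 542.1, -398.1]), 17.9, np.int32(141), np.float64(49.2))
(array([ 486.6, -328.1]), 16.6, np.int32(136), np.float64(49.8))
(array([ 600.8, -400.3]), 17.4, np.int32(147), np.float64(49.1))
(array([ 546. , -328.4]), 16.8, np.int32(141), np.float64(49.7))
(array([ 601.5, -329.4]), 16.7, np.int32(149), np.float64(49.9))
h 0.88 [0.57875925 0.19520203 0.057     ]
glue [array([192., 281.])]
brush [array([487., 397.])]
sander [array([488., 285.])]
((array([ 541.9, -370.4]), array([174.5, 201.3]), -0.48), np.int64(1257)) ((array([ 541.9, -376.5]), array([233.4, 262.6]), -0.36), np.int64(1200))
(array([ 602.4, -404.5]), 20.1, np.int32(154), np.float64(53.4))
(array([ 598.7, -335.2]), 18.3, np.int32(161), np.float64(53.7))
(array([ 544. , -333.7]), 18.3, np.int32(162), np.float64(53.7))
(array([ 542. , -403.3]), 16.5, np.int32(141), np.float64(52.5))
(array([ 484.2, -402.7]), 18.7, np.int32(163), np.float64(53.4))
(array([ 483.5, -333.2]), 18.4, np.int32(159), np.float64(53.5))
h 0.7 [0.57038479 0.19500511 0.057     ]
glue [array([386., 154.])]
brush [array([148., 250.])]
sander [array([198., 331.])]
```

View pics/scene5.png

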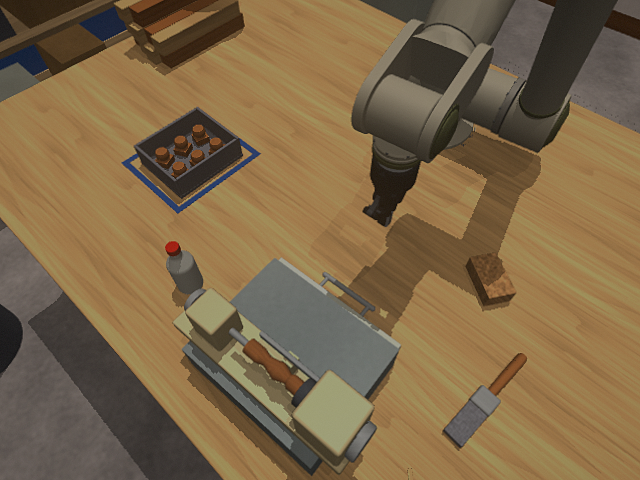

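The scene view shows the tote at (188,150) inside the tape with all six feet, the tray shut with its handle at (348,290), the bystanders where they were, and the arm clear. Handing in.

```bash
python3 -c "
from rig import env
print(env.close_job())"
```

```text
the job is handed in; nothing more can be done
None
```

I handed the job in at about 50 s: all six feet stand in the tote, the tote is square inside the tape about 6 mm off centre, the tray is home, and the bystanders did not move. The hand-in call returned no verdict.

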